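# Load the soldering pallet and close the machine

## Task

Put every circuit board from the black tray into the nests of the pallet on the soldering machine's open drawer, one board to a nest, and lay the aluminium cover plate over them so that its two holes drop over the locating pins and it lies flat. Then press both toggle clamps fully down onto the cover and only after that push the drawer fully home into the machine. Leave the solder reel, the flux bottle and the brush where they are.

Things in the scene. Friction and masses are not known exactly. Their poses are not given: they have to be found in the camera images.
- board0: One of 2 to 4 power-supply boards (absent: None). Green, 64 (its x) x 80 (its y) x 4 mm, about 0.14 kg, with a yellow transformer 30 x 30 mm, 30 mm high, on its middle (top 34 mm above the origin). Grip the transformer, a finger on each y side: small parts (up to 18 mm high) stand only beyond 15 mm to its x sides. Origin: centre of the underside. A half turn makes no difference.
- board1: One of 2 to 4 power-supply boards (absent: None). Green, 64 (its x) x 80 (its y) x 4 mm, about 0.14 kg, with a yellow transformer 30 x 30 mm, 30 mm high, on its middle (top 34 mm above the origin). Grip the transformer, a finger on each y side: small parts (up to 18 mm high) stand only beyond 15 mm to its x sides. Origin: centre of the underside. A half turn makes no difference.
- board2: One of 2 to 4 power-supply boards (absent: None). Green, 64 (its x) x 80 (its y) x 4 mm, about 0.14 kg, with a yellow transformer 30 x 30 mm, 30 mm high, on its middle (top 34 mm above the origin). Grip the transformer, a finger on each y side: small parts (up to 18 mm high) stand only beyond 15 mm to its x sides. Origin: centre of the underside. A half turn makes no difference.
- board3: One of 2 to 4 power-supply boards (absent: None). Green, 64 (its x) x 80 (its y) x 4 mm, about 0.14 kg, with a yellow transformer 30 x 30 mm, 30 mm high, on its middle (top 34 mm above the origin). Grip the transformer, a finger on each y side: small parts (up to 18 mm high) stand only beyond 15 mm to its x sides. Origin: centre of the underside. A half turn makes no difference.
- tray: Black shallow tray fixed to the bench, 222 (x) x 196 (y) mm, walls 16 mm high, 4 mm thick, inner floor 4 mm above the bench; the boards lie loose in it. Origin: centre of the underside.
- cover: Aluminium cover plate lying on the bench, 160 (its x) x 224 (its y) x 5 mm, about 0.35 kg: four windows clear the transformers, two 13 mm holes on its y axis 98 mm either side of the origin. Blue grip bar over the middle: 16 mm across (x), 64 mm long (y), 16 mm high, its centre 37 mm above the origin, free below. Origin: centre of the underside. A half turn makes no difference.
- pallet (a point): Centre of the dark pallet (160 x 224 mm) fixed on the drawer, at the height of the nest floors. x points into the machine (the way the drawer closes), y to the left seen from the robot. The ribs between the nests stand 5 mm above the floors; the seated cover rests on them, its origin 5 mm above this point, its y along the pallet's y.
- nest0 (a point): Centre of the floor of the near left nest, a pocket 70 mm (x) by 86 mm (y) with 5 mm high ribs round it, axes as pallet. A board lies in it with its origin at this point and its y along the nest's y (3 mm play all round). Any board may go in any nest.
- nest1 (a point): Centre of the floor of the near right nest, a pocket 70 mm (x) by 86 mm (y) with 5 mm high ribs round it, axes as pallet. A board lies in it with its origin at this point and its y along the nest's y (3 mm play all round). Any board may go in any nest.
- nest2 (a point): Centre of the floor of the far left nest, a pocket 70 mm (x) by 86 mm (y) with 5 mm high ribs round it, axes as pallet. A board lies in it with its origin at this point and its y along the nest's y (3 mm play all round). Any board may go in any nest.
- nest3 (a point): Centre of the floor of the far right nest, a pocket 70 mm (x) by 86 mm (y) with 5 mm high ribs round it, axes as pallet. A board lies in it with its origin at this point and its y along the nest's y (3 mm play all round). Any board may go in any nest.
- pin_left (a point): Tip of the brass locating pin at the pallet's +y end, 98 mm from the pallet's centre: 10 mm diameter, 16 mm above the ribs, the upper 6 mm tapering to 4 mm.
- pin_right (a point): Tip of the other locating pin, at the pallet's -y end, otherwise the same.
- clamp_left (a joint): Handle of the toggle clamp left of the pallet (rad): 0 = closed, handle level, pointing out to the left (pallet +y), its linked arm down on the cover's end bar, pad just clear of it or touching; grows as the handle is raised, 1.0 to 1.2 when open (handle and arm upright, the arm clear of the cover). Stays where it is left; closing takes about 3 N at the grip, pushed outward, then down.
- clamp_right (a joint): Handle of the toggle clamp right of the pallet (rad): 0 = closed, handle level, pointing out to the right (pallet -y), its linked arm down on the cover's end bar, pad just clear of it or touching; grows as the handle is raised, 1.0 to 1.2 when open (handle and arm upright, the arm clear of the cover). Stays where it is left; closing takes about 3 N at the grip, pushed outward, then down.
- clamp_left_grip (a point): Point on the axis of the red handle of the left clamp, 50 mm from its hinge; the red part is 12 mm thick and ends 62 mm from the hinge.
- clamp_right_grip (a point): Point on the axis of the red handle of the right clamp, 50 mm from its hinge; the red part is 12 mm thick and ends 62 mm from the hinge.
- clamp_left_hinge (a point): Hinge axis (along the pallet's x) of the left clamp's handle, 20 mm above the nest floors, 140 mm to the left of the pallet's middle. The arm's hinge is 16 mm nearer to the pallet at the same height; the open arm's end stands up to 30 mm above that, with about 20 mm between arm and handle for a fingertip.
- clamp_right_hinge (a point): Hinge axis (along the pallet's x) of the right clamp's handle, 20 mm above the nest floors, 140 mm to the right of the pallet's middle. The arm's hinge is 16 mm nearer to the pallet at the same height; the open arm's end stands up to 30 mm above that, with about 20 mm between arm and handle for a fingertip.
- drawer (a joint): How far the loading drawer is out (m): 0 = fully shut (front panel against the machine), 0.245 = fully out. Sliding friction about 5 N; stays where it is left. The machine's housing is 500 mm wide and 140 mm high; its front stands 145 mm beyond the pallet's centre when the drawer is fully out.
- drawer_handle (a point): Middle of the round bar handle on the drawer's front panel: bar 12 mm thick, 160 mm long along the pallet's y, 45 mm in front of the panel, 78 mm above the bench. The panel's top is 95 mm above the bench. Push the bar along the pallet's x to close.
- solder_reel: Bystander: grey solder reel, 64 mm across and 46 mm high, standing on the bench. Leave alone. Origin: centre of the underside.
- flux_bottle: Bystander: small bottle with a red cap, 54 mm across, 110 mm high. Leave alone. Origin: centre of the underside.
- flux_brush: Bystander: hand brush lying on the bench. Leave alone. Origin: centre of the underside.
Things that resemble listed ones, but are neither listed nor needed, are in the scene too. Leave any pink or purple look-alike of the board3 alone.

How it is judged:
By the outcome, as a careful person would: the job done as asked, in the order asked, and still so for the second after the job is handed in, with the robot touching nothing.
Of board0, board1, board2, board3 only 2 to 4 are there at a start; the rules pass over those that are not, and their reading is None.
At some moment in a run one of board0, board1, board2, board3, cover may be knocked a few centimetres aside while the robot is not near it.
It also fails if it takes over 210 s, if anything falls off the work surface, if the arm or the gripper's body presses on something with over 40 N, if the wrist force passes 120 N, or if a joint passes its speed limit or range.

## Robot

A 6-joint arm with a two-finger parallel gripper is mounted at the origin on the work surface. World frame = base frame: x ahead of the robot, y to its left, z up, the work surface at z = 0. Lengths are in m, angles in rad, forces in N, time in s.
With the tool pointing down it reaches from about 0.375 to 0.925 m from the base axis. Payload 5.7 kg.
Tool frame: the origin (TCP) lies midway between the tips of the shut fingers; the grasp point (between the pads) lies env.hold_point_z behind it (env.hold_point_z is the distance from the TCP to the grasp point, in m); z points along the fingers, x is the direction in which the jaws open and shut, and the axes are right-handed (so a half turn about z gives the same grasp; the last joint's range is limited). The gripper opens to 85 mm and grips with 20 to 120 N. Pads are 22 mm wide; open, the fingers measure 114 mm over their backs; the gripper's body (76 mm by 85 mm) begins 54 mm behind the grasp point. The pads swing forward as they close: fully open they stand 13 mm farther back than shut.
Start: joints at [-1.369, 0.359, 1.51, -0, 1.272, -0.115], TCP at [0.187, -0.57, 0.231] pointing down, gripper open.
Joint ranges: [-2.97, 2.97], [-1.01, 2.36], [0.21, 2.38], [-0.96, 4.11], [0.2, 2.71], [-2.98, 2.98]. Speed limits (rad/s): [2.39, 2.39, 3.14, 3.14, 3.14, 3.14].

## Interface

Orientations are given as a unit quaternion [x, y, z, w].
In Python, from cell import env, cams, ticket gives the robot as it stands. The module is installed in compiled form; this text tells all that it offers.
- The arm moves only by the tool carry_out, never from a script. Its argument "moves" is a list of rows, each a list of 3 entries, a list of its own where there are three numbers: the closure, from 0 (fully open) to 1 (shut), then the shift along the tool's x, y, z in cm, then the turn, a rotation vector about the tool's x, y, z in degrees. In form: [[claw, [dx, dy, dz], [wx, wy, wz]], ...]. A call has 1 to 10 rows; each row shifts and turns the commanded pose from where the row before left it, along the tool's axes as they then stand; what a row does not reach is not made up. A row lasts 1/12 s, in which the tool goes at most 41.7 mm and 7.16 degrees, less where a joint would pass 70% of its speed; a pose out of reach is approached as far as the arm can. A call with a gripper value outside its range is refused whole. The fingers move at their own pace and stop on an object; "force" is the grip in N (left out, the last holds). Time passes only in rows, so rows that do not move let the fingers close. It gives the time, the measured TCP pose, the force and the opening at its end, in the units of the state.
- env.get_obs(): the state, without advancing time (a new reading comes with each control period).
- cams.snapshot(name): name is "scene" or "top" or "wrist"; returns a dict with "pixels" (480x640x3 uint8, red, green, blue), "mtx" (3x3 intrinsics, pixels), "R" (3x3) and "t" (3): a world point X has camera coordinates R X + t. Camera axes: x right, y down, z forward; pixel columns grow to the right and rows downward; lengths in m; the calibration is good to about 2 mm. A picture is of the moment at which its call begins. There is no depth.
- ticket.close_job(): hands the job in, once; it reports no verdict.
The state is a dict: "time": time; "joints": joint angles; "qd": joint speeds; "joint_efforts": joint torques, N m; "position": TCP position; "tcp_rot": TCP orientation; "contact_force": force on the tool from outside, world axes, zero at the start; "ft_torque": the same for the moment, N m; "opening": finger opening in m.
Only numpy, scipy, OpenCV 4.12 (cv2) and the standard library are available. Lean on these libraries where they do the work, as an engineer would, in place of code of your own. Each camera call takes 0.05 s, during which the arm holds its last target. There are 200 camera calls.

## Working session

There is one attempt and no reset: what is moved stays moved. The work goes in short steps, Python scripts to look and compute and a tool call to move; the robot and the scene stay as the last step left them, time stands still between calls to the robot, and variables do not carry over. Pictures are saved under pics/ and viewed, about 12 in all and at most 16, crops included, and the job is handed in when it is done.

Besides the shell and the picture viewer there is one more tool, called as name(argument=value, ...), one argument or row to a line, values as JSON. carry_out: Moves the arm, as the interface text tells. Its arguments: {"type":"object","properties":{"moves":{"type":"array"},"force":{"type":"number"}},"required":["moves"]}

```bash
mkdir -p pics
cat > h.py <<'E'
import numpy as np, cv2
from cell import env, cams, ticket
from scipy.spatial.transform import Rotation as Ro
def snap(n, f):
    s=cams.snapshot(n); np.savez('pics/'+f+'.npz',**s)
    cv2.imwrite('pics/'+f+'.png',cv2.cvtColor(s['pixels'],cv2.COLOR_RGB2BGR)); return s
def load(f): return np.load('pics/'+f+'.npz')
def crop(f,x0,y0,x1,y1,k,out):
    im=cv2.imread('pics/'+f+'.png')[y0:y1,x0:x1]
    cv2.imwrite('pics/'+out+'.png',cv2.resize(im,None,fx=k,fy=k,interpolation=cv2.INTER_CUBIC))
def at(s,uv,z):
    d=s['R'].T@np.linalg.inv(s['mtx'])@np.array([uv[0],uv[1],1.]); c=-s['R'].T@s['t']
    return c+d*(z-c[2])/d[2]
def pix(s,X):
    p=s['mtx']@(s['R']@np.array(X)+s['t']); return p[:2]/p[2]
E
python3 - <<'E'
from h import *
print(env.hold_point_z, env.get_obs())
for n in ("scene","top"):
    s=snap(n,n+'0'); print(n,s['mtx'].tolist(),s['R'].round(3).tolist(),(-s['R'].T@s['t']).round(3))
E
```

```text
0.0187 {'time': 0.0, 'joints': array([-1.36913593e+00,  3.59512534e-01,  1.51147366e+00,  5.11652140e-05,
        1.27250178e+00, -1.15096460e-01]), 'qd': array([ 2.03032630e-03, -9.29769015e-04,  3.96490787e-04,  3.21362845e-04,
       -1.03839401e-03, -3.61139500e-05]), 'joint_efforts': array([ 1.04733910e-03, -5.27617264e+01, -2.78623617e+01, -2.96941416e-04,
        1.31994439e-02, -6.90319823e-06]), 'position': array([ 0.18676233, -0.56945338,  0.23043343]), 'tcp_rot': array([ 8.09774935e-01, -5.86739854e-01, -6.81939876e-04, -6.58491012e-04]), 'contact_force': array([ 0.19235377,  0.38045151, -0.82931059]), 'ft_torque': array([ 0.01308532,  0.00235888, -0.05569278]), 'opening': 0.08511716580818993}
scene [[512.3866631255065, 0.0, 316.289953876631], [0.0, 512.3866631255065, 247.21731095584238], [0.0, 0.0, 1.0]] [[0.493, 0.87, 0.016], [0.571, -0.31, -0.76], [-0.656, 0.384, -0.649]] [ 1.242 -0.5    0.812]
top [[605.1665928269167, 0.0, 317.9091192998694], [0.0, 605.1665928269167, 248.61398576790566], [0.0, 0.0, 1.0]] [[-0.009, -1.0, 0.004], [-0.997, 0.009, -0.076], [0.076, -0.005, -0.997]] [ 0.37 -0.07  1.85]
```

View pics/scene0.png

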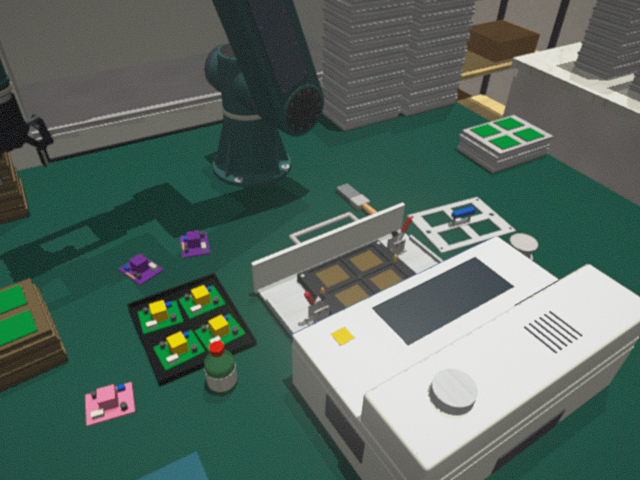

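View pics/top0.png

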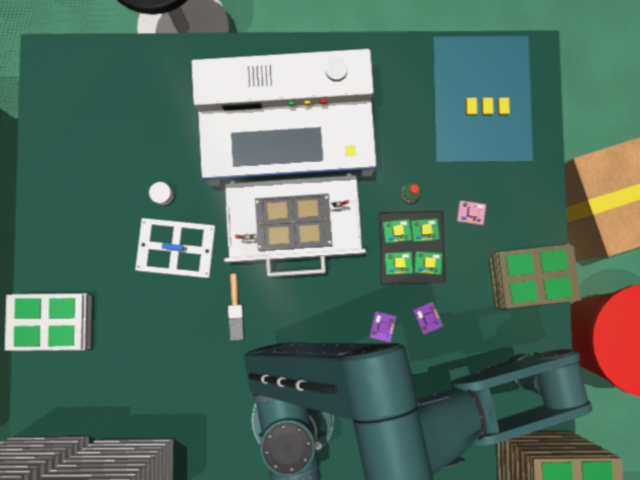

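Top view: four green boards with yellow transformers in the black tray at (398,230), (427,230), (398,263) and (429,262). Look-alikes to leave alone are purple at (382,326) and (428,318), pink at (471,212), and the green panels on stacks at (535,275) and (48,320). The cover is at (175,248), the pallet at (293,222), the reel at (161,193), the bottle at (411,191) and the brush at (235,305).

Run:
```python
from h import *
crop('top0',370,200,460,290,6,'c1'); crop('top0',125,170,375,285,3.2,'c2')
```

```text
(no output)
```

View pics/c1.png

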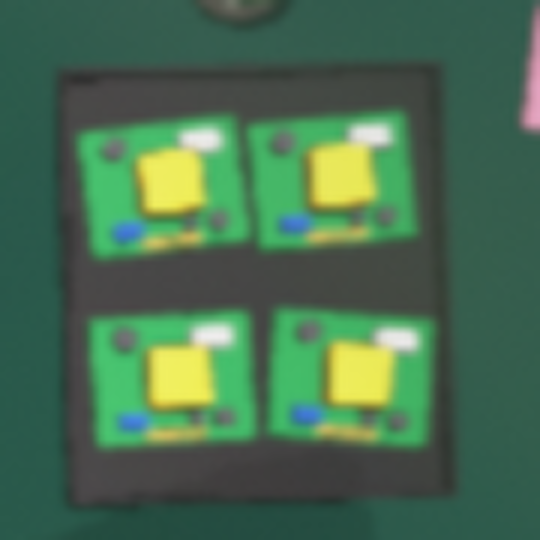

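View pics/c2.png

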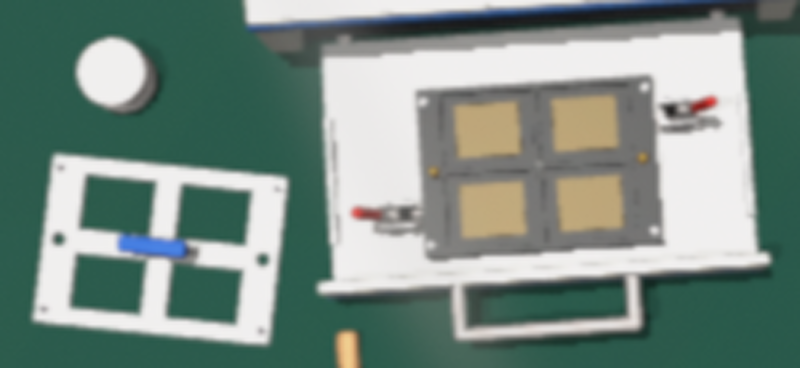

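The crops show the four boards nearly aligned with the tray, with their 80 mm sides across the image. The cover holes are at crop (58,238) and (262,259), the pins at (433,171) and (642,157), and both clamps stand open. Next I compute positions and plan a wrist view.

```bash
cat >> h.py <<'E'
def rect(s,C,k,x0,y0,z):
    P=np.array([at(s,((u+.5)/k-.5+x0,(v+.5)/k-.5+y0),z)[:2] for u,v in C]); return P
def plan(wps,claw=0.,step=3.8,ang=6.8,dec=2,start=None):
    """wps: (x,y,z,yaw_deg of tool x,claw) list, tool down. prints rows of <=10"""
    o=env.get_obs(); p=np.array(o['position'])*100; R=Ro.from_quat(o['tcp_rot'])
    if start: p=np.array(start[:3])*100; R=down(start[3])
    rows=[]
    for w in wps:
        if len(w)==2: rows+=[[w[0],[0,0,0],[0,0,0]]]*w[1]; continue
        T=np.array(w[:3])*100; RT=near(R,w[3]); st=w[5] if len(w)>5 else step
        n=max(int(np.ceil(np.linalg.norm(T-p)/st)),int(np.ceil(np.degrees((R.inv()*RT).magnitude())/ang)),1)
        for i in range(n):
            d=np.round(R.inv().apply((T-p)/(n-i)),dec); a=np.round(np.degrees((R.inv()*RT).as_rotvec())/(n-i),1)
            rows.append([w[4],(d+0.).tolist(),(a+0.).tolist()]); p=p+R.apply(d); R=R*Ro.from_rotvec(np.radians(a))
    for i in range(0,len(rows),10): print(str(rows[i:i+10]).replace(' ','').replace('0.0,','0,').replace('0.0]','0]'))
def down(yaw):
    c,s=np.cos(np.radians(yaw)),np.sin(np.radians(yaw)); return Ro.from_matrix(np.array([[c,s,0],[s,-c,0],[0,0,-1]]))
def near(R,yaw):
    return min((down(yaw),down(yaw+180)),key=lambda q:(R.inv()*q).magnitude())
E
python3 - <<'E'
from h import *
s=load('top0')
B=dict(A=[(78,132),(238,116),(248,243),(97,260)],B=[(247,123),(405,111),(418,236),(261,249)],C=[(90,320),(248,310),(257,438),(98,448)],D=[(272,308),(436,320),(428,446),(268,435)])
for k,c in B.items():
    P=rect(s,c,6,370,200,.008); v=P[0]-P[1]+P[3]-P[2]; print(k,P.mean(0).round(4),np.degrees(np.arctan2(v[1],v[0])).round(1),np.linalg.norm(v)/2)
P=rect(s,[(54,154),(288,178),(270,345),(33,320)],3.2,125,170,.005);print('cover',P.mean(0),P)
P=rect(s,[(58,238),(262,259)],3.2,125,170,.005);v=P[0]-P[1];print('holes',P.mean(0),np.linalg.norm(v),np.degrees(np.arctan2(v[1],v[0])))
for z in(.05,.07,.09):
  P=rect(s,[(433,171),(642,157)],3.2,125,170,z);v=P[0]-P[1];print('pins',z,P.mean(0),np.linalg.norm(v),np.degrees(np.arctan2(v[1],v[0])))
  P=rect(s,[(415,92),(652,77),(663,243),(428,260)],3.2,125,170,z);print('pal',z,P.mean(0),np.linalg.norm(P[0]-P[1]),np.linalg.norm(P[0]-P[3]))
plan([(.35,-.40,.25,-90,0),(.47,-.36,.30,-90,0)])
E
```

```text
A [ 0.5634 -0.3225] 95.6 0.0799255332176337
B [ 0.5668 -0.4081] 94.1 0.0807960960555141
C [ 0.4657 -0.3247] 93.1 0.08080405521242087
D [ 0.4658 -0.4151] 85.4 0.08253426378645287
cover [0.51858579 0.35687317] [[0.61076053 0.46035085]
 [0.58571709 0.23623219]
 [0.42604011 0.25270193]
 [0.45182543 0.47820769]]
holes [0.51904965 0.35809348] 0.1959642855554306 83.61161160023757
pins 0.05 [ 0.5916384  -0.00443908] 0.19586416066815293 93.3712157692861
pal 0.05 [ 0.58811818 -0.00628421] 0.22275515936807533 0.15852484178386386
pins 0.07 [ 0.5891741  -0.00517256] 0.19368789252981905 93.37121576928611
pal 0.07 [ 0.585693   -0.00699719] 0.22028010239834428 0.15676345490669477
pins 0.09 [ 0.5867098  -0.00590604] 0.19151162439148517 93.37121576928611
pal 0.09 [ 0.58326781 -0.00771016] 0.2178050454286133 0.15500206802952546
[[0,[-1.58,-2.97,-0.27],[0,0,2.6]],[0,[-1.71,-2.9,-0.28],[0,0,2.6]],[0,[-1.84,-2.81,-0.27],[0,0,2.6]],[0,[-1.96,-2.73,-0.28],[0,0,2.6]],[0,[-2.08,-2.64,-0.27],[0,0,2.6]],[0,[-2.2,-2.54,-0.28],[0,0,2.6]],[0,[-2.32,-2.43,-0.27],[0,0.1,2.6]],[0,[-1.0,-3.0,-1.25],[0,0,0]],[0,[-1.0,-3.0,-1.25],[0,0,0]],[0,[-1.01,-3.0,-1.25],[0,0,0]]]
[[0,[-1.0,-3.0,-1.26],[0,0,0]]]
```

carry_out(
  moves=[
    [0, [-1.58, -2.97, -0.27], [0, 0, 2.6]],
    [0, [-1.71, -2.9, -0.28], [0, 0, 2.6]],
    [0, [-1.84, -2.81, -0.27], [0, 0, 2.6]],
    [0, [-1.96, -2.73, -0.28], [0, 0, 2.6]],
    [0, [-2.08, -2.64, -0.27], [0, 0, 2.6]],
    [0, [-2.2, -2.54, -0.28], [0, 0, 2.6]],
    [0, [-2.32, -2.43, -0.27], [0, 0.1, 2.6]],
    [0, [-1.0, -3.0, -1.25], [0, 0, 0]],
    [0, [-1.0, -3.0, -1.25], [0, 0, 0]],
    [0, [-1.0, -3.0, -1.25], [0, 0, 0]],
  ],
)

```text
time: 0.93
position: [0.441, -0.3691, 0.2881]
tcp_rot: [-0.707, 0.707, 0.0, -0.001]
contact_force: [0.0, -1.4, -0.1]
opening: 0.0859
```

carry_out(
  moves=[
    [0, [-1, -3, -1.25], [0, 0, 0]],
    [0, [0, 0, 0], [0, 0, 0]],
    [0, [0, 0, 0], [0, 0, 0]],
  ],
)

```text
time: 1.18
position: [0.4716, -0.36, 0.3006]
tcp_rot: [0.708, -0.706, 0.001, 0.001]
contact_force: [-1.4, 0.7, 0.4]
opening: 0.0856
```

Run:
```python
from h import *
s=snap('wrist','w1'); print((-s['R'].T@s['t']).round(3),s['R'].round(2).tolist(),s['mtx'][0,0],env.get_obs()['position'],env.get_obs()['tcp_rot'])
plan([(.50,-.0,.32,90,0)])
```

```text
[ 0.549 -0.359  0.443] [[0.0, -1.0, 0.0], [-0.95, 0.0, 0.3], [-0.3, -0.0, -0.95]] 343.506775631804 [ 0.47007768 -0.36014336  0.29991775] [ 7.07329907e-01 -7.06883069e-01  1.10425966e-04  8.47173058e-04]
[[0,[-3.6,-0.3,-0.21],[0,0,0]],[0,[-3.6,-0.3,-0.21],[0,0,0]],[0,[-3.6,-0.3,-0.21],[0,0,0]],[0,[-3.6,-0.3,-0.2],[0,0,0]],[0,[-3.6,-0.3,-0.21],[0,0,0]],[0,[-3.6,-0.3,-0.2],[0,0,0]],[0,[-3.6,-0.3,-0.21],[0,0,0]],[0,[-3.6,-0.3,-0.2],[0,0,0]],[0,[-3.6,-0.31,-0.21],[0,0,0]],[0,[-3.61,-0.3,-0.2],[0.1,-0.1,0]]]
```

View pics/w1.png

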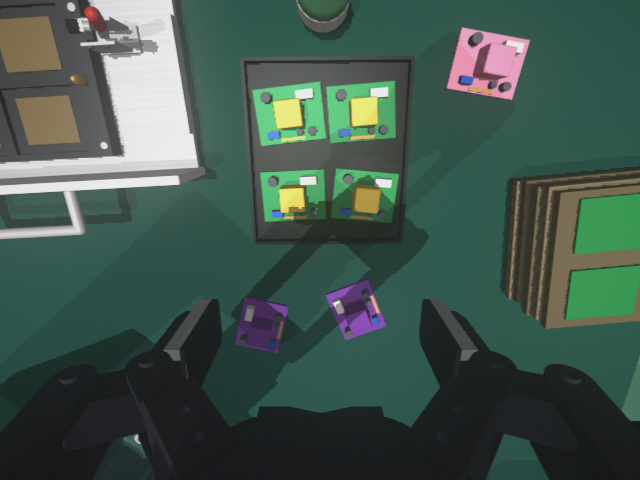

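The wrist view shows all four boards in the tray at about (289,113), (361,111), (292,195) and (366,195), with the pink and purple look-alikes outside it. Next, the pallet.

carry_out(
  moves=[
    [0, [-3.6, -0.3, -0.2], [0, 0, 0]],
    [0, [-3.6, -0.3, -0.2], [0, 0, 0]],
    [0, [-3.6, -0.3, -0.2], [0, 0, 0]],
    [0, [-3.6, -0.3, -0.2], [0, 0, 0]],
    [0, [-3.6, -0.3, -0.2], [0, 0, 0]],
    [0, [-3.6, -0.3, -0.2], [0, 0, 0]],
    [0, [-3.6, -0.3, -0.2], [0, 0, 0]],
    [0, [-3.6, -0.3, -0.2], [0, 0, 0]],
    [0, [-3.6, -0.3, -0.2], [0, 0, 0]],
    [0, [-3.6, -0.3, -0.2], [0, 0, 0]],
  ],
)

```text
time: 2.07
position: [0.4988, -0.0, 0.3191]
tcp_rot: [-0.706, 0.708, 0.0, -0.001]
contact_force: [0.8, -0.8, 0.0]
opening: 0.0852
```

carry_out(
  moves=[
    [0, [0, 0, 0], [0, 0, 0]],
    [0, [0, 0, 0], [0, 0, 0]],
    [0, [0, 0, 0], [0, 0, 0]],
  ],
)

```text
time: 2.32
position: [0.4995, -0.0016, 0.3192]
tcp_rot: [-0.707, 0.708, -0.0, -0.001]
contact_force: [-0.2, 0.5, 0.5]
opening: 0.0855
```

Run:
```python
from h import *
s=snap('wrist','w2'); print((-s['R'].T@s['t']).round(3),env.get_obs()['position'])
crop('w2',160,0,480,240,2.5,'w2c')
s=load('w1'); h=cv2.cvtColor(s['pixels'],cv2.COLOR_RGB2HSV)
g=cv2.inRange(h,(50,120,110),(75,255,255)); g[:75]=0;g[230:]=0;g[:,:245]=0;g[:,405:]=0
n,l,st,ce=cv2.connectedComponentsWithStats(g)
for i in range(1,n):
    if st[i,4]<600: continue
    c=max(cv2.findContours((l==i).astype('uint8'),0,1)[0],key=len)[:,0]
    P=np.array([at(s,q,.008)[:2]*1000 for q in c],np.float32); (cx,cy),(w,hh),a=cv2.minAreaRect(P); print(ce[i].round(),round(cx,1),round(cy,1),round(w,1),round(hh,1),round(a,1))
```

```text
[ 0.577 -0.001  0.461] [ 0.49966315 -0.00200287  0.31924009]
[360. 110.] 566.8 -409.1 63.4 79.1 4.8
[290. 112.] 564.6 -323.7 63.2 79.1 6.6
[365. 181.] 478.5 -417.2 80.0 39.5 85.2
[289. 189.] 466.6 -325.7 63.9 79.3 2.7
```

View pics/w2c.png

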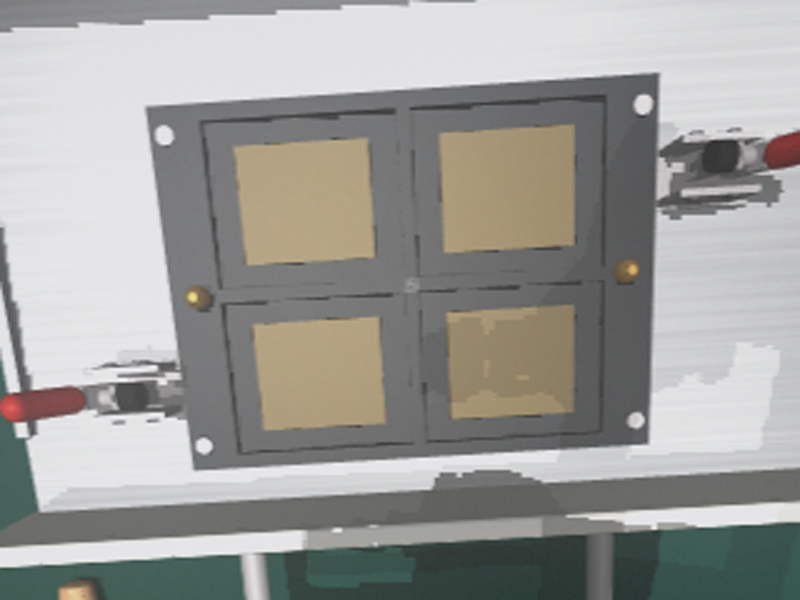

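The wrist crop shows the pallet's rib corners at (147,108), (659,73), (649,444) and (194,470), the pin tips at about (192,297) and (630,268), and both clamps open. I'll fit the pallet pose.

Run:
```python
from h import *
from scipy.optimize import least_squares
w=load('w2'); t=load('top0')
K=np.array([(80,112,0),(80,-112,0),(-80,-112,0),(-80,112,0),(0,98,16),(0,-98,16)])/1000
W=(np.array([(147,108),(659,73),(649,444),(194,470),(192,297),(630,268)])+.5)/2.5-.5+[160,0]
T=(np.array([(415,92),(652,77),(663,243),(428,260),(433,171),(642,157)])+.5)/3.2-.5+[125,170]
def X(p):
    c,s=np.cos(p[3]),np.sin(p[3]); return K@np.array([[c,s,0],[-s,c,0],[0,0,1]])+p[:3]
def f(p,a=1,b=.6): return np.r_[a*np.ravel([pix(w,x) for x in X(p)]-W),b*np.ravel([pix(t,x) for x in X(p)]-T)]
for a,b in((1,.6),(1,0),(.01,1)):
    r=least_squares(lambda p:f(p,a,b),[.585,-.006,.06,.06]); print(r.x.round(4),np.degrees(r.x[3]).round(2)); print(r.fun.round(1))
P=at(w,((np.array([400,545])+.5)/2.5-.5+[160,0]),.095);print(P)
```

```text
[ 0.5922 -0.0063  0.0379  0.0571] 3.27
[-0.6 -0.2 -0.4  0.1 -0.4 -0.4  0.   0.2  0.5  0.1  0.5  0.6  0.2 -0.6
  0.2 -0.7  0.3 -0.3 -0.3 -0.5  0.3 -0.2  0.4 -0.2]
[ 0.5923 -0.0064  0.038   0.057 ] 3.26
[-0.5 -0.3 -0.3  0.  -0.4 -0.4  0.   0.1  0.5  0.   0.6  0.5  0.  -0.
  0.  -0.   0.  -0.  -0.  -0.   0.  -0.   0.  -0. ]
[ 0.5914 -0.005   0.0271  0.061 ] 3.5
[ 0.   0.  -0.   0.  -0.  -0.   0.  -0.   0.   0.  -0.   0.   0.2 -0.1
 -0.3 -0.4  0.  -0.  -0.5 -0.2  0.4  0.4  0.2  0.3]
[ 0.48237716 -0.0008482   0.095     ]
```

```bash
cat >> h.py <<'E'
PC=np.array([.592,-.006]);PY=3.3
def nest(i):
    c,s=np.cos(np.radians(PY)),np.sin(np.radians(PY)); x,y=[(-38,46),(-38,-46),(38,46),(38,-46)][i]
    return PC+np.array([c*x-s*y,s*x+c*y])/1000
BD=dict(A=(.5646,-.3237,96.1),B=(.5668,-.4088,94.5),C=(.4662,-.3255,92.9),D=(.4663,-.4160,85.3))
def job(b,n,start=None):
    x,y,a=BD[b]; X,Y=nest(n)
    plan([(x,y,.15,a,.35),(x,y,.06,a,.35,),(x,y,.010,a,.35,2.5),(.35,2)],start=start); print('grip')
    plan([(1,4),(x,y,.04,a,1,1.5),(x,y,.16,a,1,3.5),(X,Y,.16,90+PY,1),(X,Y,.075,90+PY,1,3),(1,2)],start=(x,y,.010,a)); print('above nest')
    plan([(X,Y,.041,90+PY,1,1.2),(1,2),(.35,4),(X,Y,.08,90+PY,.35,2.5),(X,Y,.16,90+PY,.35)],start=(X,Y,.075,90+PY))
E
python3 - <<'E'
from h import *
w=load('w2'); c,s=np.cos(np.radians(PY)),np.sin(np.radians(PY))
for x,y in((.073,.089),(.073,.003),(.003,.089),(-.073,-.089)): print(((pix(w,(PC[0]+c*x-s*y,PC[1]+s*x+c*y,.038))-[160,0]+.5)*2.5).round())
job('A',2)
E
```

```text
[200. 123.]
[394. 110.]
[219. 291.]
[601. 432.]
[[0.35,[3.21,-0.66,1.7],[0,0,-0.6]],[0.35,[3.22,-0.63,1.7],[0,0,-0.6]],[0.35,[3.22,-0.59,1.7],[0,0,-0.6]],[0.35,[3.23,-0.56,1.7],[0,0,-0.6]],[0.35,[3.24,-0.52,1.7],[0,0,-0.6]],[0.35,[3.24,-0.49,1.7],[0,0,-0.6]],[0.35,[3.25,-0.46,1.7],[0,0,-0.7]],[0.35,[3.25,-0.41,1.7],[0,0,-0.6]],[0.35,[3.26,-0.38,1.69],[0,-0.1,-0.7]],[0.35,[3.26,-0.34,1.69],[0.1,0,-0.6]]]
[[0.35,[0,0,3.0],[0,0,0]],[0.35,[0,0,3.0],[0,0,0]],[0.35,[0,0,3.0],[0,0,0]],[0.35,[0,0,1.67],[0,0,0]],[0.35,[0,0,1.67],[0,0,0]],[0.35,[0,0,1.66],[0,0,0]],[0.35,[0,0,0],[0,0,0]],[0.35,[0,0,0],[0,0,0]]]
grip
[[1,[0,0,0],[0,0,0]],[1,[0,0,0],[0,0,0]],[1,[0,0,0],[0,0,0]],[1,[0,0,0],[0,0,0]],[1,[0,0,-1.5],[0,0,0]],[1,[0,0,-1.5],[0,0,0]],[1,[0,0,-3.0],[0,0,0]],[1,[0,0,-3.0],[0,0,0]],[1,[0,0,-3.0],[0,0,0]],[1,[0,0,-3.0],[0,0,0]]]
[[1,[3.57,1.01,0],[0,0,0.3]],[1,[3.58,0.99,0],[0,0,0.3]],[1,[3.58,0.98,0],[0,0,0.3]],[1,[3.59,0.96,0],[0,0,0.3]],[1,[3.59,0.94,0],[0,0,0.3]],[1,[3.6,0.92,0],[0,0,0.3]],[1,[3.6,0.9,0],[0,0,0.2]],[1,[3.6,0.88,0],[0,0,0.3]],[1,[3.61,0.87,0],[0,0,0.3]],[1,[3.61,0.84,0],[0,0,0.2]]]
[[1,[0,0,2.83],[0,0,0]],[1,[0,0,2.84],[0,0,0]],[1,[0,0,2.83],[0,0,0]],[1,[0,0,0],[0,0,0]],[1,[0,0,0],[0,0,0]]]
above nest
[[1,[0,0,1.13],[0,0,0]],[1,[0,0,1.14],[0,0,0]],[1,[0,0,1.13],[0,0,0]],[1,[0,0,0],[0,0,0]],[1,[0,0,0],[0,0,0]],[0.35,[0,0,0],[0,0,0]],[0.35,[0,0,0],[0,0,0]],[0.35,[0,0,0],[0,0,0]],[0.35,[0,0,0],[0,0,0]],[0.35,[0,0,-1.95],[0,0,0]]]
[[0.35,[0,0,-1.95],[0,0,0]],[0.35,[0,0,-2.67],[0,0,0]],[0.35,[0,0,-2.66],[0,0,0]],[0.35,[0,0,-2.67],[0,0,0]]]
```

carry_out(
  moves=[
    [0.35, [3.21, -0.66, 1.7], [0, 0, -0.6]],
    [0.35, [3.22, -0.63, 1.7], [0, 0, -0.6]],
    [0.35, [3.22, -0.59, 1.7], [0, 0, -0.6]],
    [0.35, [3.23, -0.56, 1.7], [0, 0, -0.6]],
    [0.35, [3.24, -0.52, 1.7], [0, 0, -0.6]],
    [0.35, [3.24, -0.49, 1.7], [0, 0, -0.6]],
    [0.35, [3.25, -0.46, 1.7], [0, 0, -0.7]],
    [0.35, [3.25, -0.41, 1.7], [0, 0, -0.6]],
    [0.35, [3.26, -0.38, 1.69], [0, 0, -0.7]],
    [0.35, [3.26, -0.34, 1.69], [0, 0, -0.6]],
  ],
  force=50,
)

```text
time: 3.2
position: [0.5644, -0.3259, 0.1492]
tcp_rot: [0.743, -0.669, 0.0, 0.001]
contact_force: [0.5, 0.1, 0.1]
opening: 0.0556
```

carry_out(
  moves=[
    [0.35, [0, 0, 3.0], [0, 0, 0]],
    [0.35, [0, 0, 3.0], [0, 0, 0]],
    [0.35, [0, 0, 3.0], [0, 0, 0]],
    [0.35, [0, 0, 0], [0, 0, 0]],
    [0.35, [0, 0, 0], [0, 0, 0]],
  ],
)

```text
time: 3.62
position: [0.5634, -0.3228, 0.0588]
tcp_rot: [0.743, -0.669, -0.002, 0.001]
contact_force: [-0.3, 0.2, 1.0]
opening: 0.0558
```

```bash
sed -i "s/x,y,a=BD\[b\]; X,Y=nest(n)/x,y,a=BD[b]; a-=180; X,Y=nest(n)/; s/90+PY/PY-90/g" h.py
python3 - <<'E'
from h import *
o=env.get_obs(); R=Ro.from_quat(o['tcp_rot']).as_matrix(); print(o['position'],R[:,0],R[:,2],o['opening'])
s=snap('wrist','w3')
E
```

```text
[ 0.56342652 -0.32284454  0.05880821] [ 0.10479911 -0.99449232 -0.00147199] [-0.00415767  0.001042   -0.99999081] 0.05577652662193365
```

View pics/w3.png

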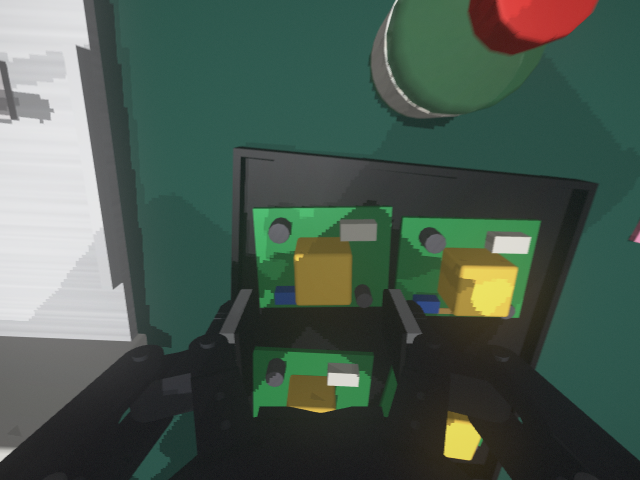

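The crop shows the gripper straddling the first board's transformer, whose near bottom edge runs about (296,304)–(351,304). The bottle is clear ahead at (470,60).

Run:
```python
from h import *
s=load('w3')
for uv in((296,304),(351,304)): print(at(s,uv,.008))
for uv in((298,238),(350,238)): print(at(s,uv,.038))
print(pix(s,(.5646,-.3237,.010)),pix(s,(.5646,-.3237,.038)))
plan([(.5646,-.3237,.010,-83.9,.35,2.)])
```

```text
[ 0.533677   -0.30989586  0.008     ]
[ 0.5372793 -0.344301   0.008    ]
[ 0.58727874 -0.30854692  0.038     ]
[ 0.58996799 -0.33431535  0.038     ]
[323.0478306  261.87186027] [323.40359138 282.13925586]
[[0.35,[0,0.02,1.69],[0,0,0]],[0.35,[0,0.02,1.69],[0,0,0]],[0.35,[0.01,0.02,1.7],[0.1,-0.1,0]]]
```

carry_out(
  moves=[
    [0.35, [0, 0, 1.7], [0, 0, 0]],
    [0.35, [0, 0, 1.7], [0, 0, 0]],
    [0.35, [0, 0, 1.6], [0, 0, 0]],
    [0.35, [0, 0, 0], [0, 0, 0]],
    [1, [0, 0, 0], [0, 0, 0]],
    [1, [0, 0, 0], [0, 0, 0]],
    [1, [0, 0, 0], [0, 0, 0]],
    [1, [0, 0, 0], [0, 0, 0]],
    [1, [0, 0, 0], [0, 0, 0]],
  ],
)

```text
time: 4.42
position: [0.5676, -0.3236, 0.0131]
tcp_rot: [0.744, -0.668, 0.003, 0.0]
contact_force: [-1.2, -0.9, 6.6]
opening: 0.0289
```

Run:
```python
from h import *
print(env.get_obs()['position'],env.get_obs()['opening'],env.get_obs()['contact_force'])
job('A',2)
```

```text
[ 0.56755633 -0.32363899  0.01305621] 0.02885351027985262 [-1.1529329  -0.87112714  6.64067944]
[[0.35,[0.01,0.06,-3.42],[0,-0.1,0]],[0.35,[0,0.07,-3.43],[-0.1,-0.1,0]],[0.35,[0,0.07,-3.42],[0,0,0]],[0.35,[0,0.07,-3.42],[-0.1,-0.1,0.1]],[0.35,[0,0,3.0],[0,0,0]],[0.35,[0,0,3.0],[0,0,0]],[0.35,[0,-0.01,3.0],[0,0,0]],[0.35,[0,0,2.5],[0,0,0]],[0.35,[0.01,0,2.5],[0,0,0]],[0.35,[0,0,0],[0,0,0]]]
[[0.35,[0,0,0],[0,0,0]]]
grip
[[1,[0,0,0],[0,0,0]],[1,[0,0,0],[0,0,0]],[1,[0,0,0],[0,0,0]],[1,[0,0,0],[0,0,0]],[1,[0,0,-1.5],[0,0,0]],[1,[0,0,-1.5],[0,0,0]],[1,[0,0,-3.0],[0,0,0]],[1,[0,0,-3.0],[0,0,0]],[1,[0,0,-3.0],[0,0,0]],[1,[0,0,-3.0],[0,0,0]]]
[[1,[-3.57,-1.01,0],[0,0,0.3]],[1,[-3.58,-0.99,0],[0,0,0.3]],[1,[-3.58,-0.98,0],[0,0,0.3]],[1,[-3.59,-0.96,0],[0,0,0.3]],[1,[-3.59,-0.94,0],[0,0,0.3]],[1,[-3.6,-0.92,0],[0,0,0.3]],[1,[-3.6,-0.9,0],[0,0,0.2]],[1,[-3.6,-0.88,0],[0,0,0.3]],[1,[-3.61,-0.87,0],[0,0,0.2]],[1,[-3.61,-0.85,0],[0,0,0.3]]]
[[1,[0,0,2.83],[0,0,0]],[1,[0,0,2.84],[0,0,0]],[1,[0,0,2.83],[0,0,0]],[1,[0,0,0],[0,0,0]],[1,[0,0,0],[0,0,0]]]
above nest
[[1,[0,0,1.13],[0,0,0]],[1,[0,0,1.14],[0,0,0]],[1,[0,0,1.13],[0,0,0]],[1,[0,0,0],[0,0,0]],[1,[0,0,0],[0,0,0]],[0.35,[0,0,0],[0,0,0]],[0.35,[0,0,0],[0,0,0]],[0.35,[0,0,0],[0,0,0]],[0.35,[0,0,0],[0,0,0]],[0.35,[0,0,-1.95],[0,0,0]]]
[[0.35,[0,0,-1.95],[0,0,0]],[0.35,[0,0,-2.67],[0,0,0]],[0.35,[0,0,-2.66],[0,0,0]],[0.35,[0,0,-2.67],[0,0,0]]]
```

carry_out(
  moves=[
    [1, [0, 0, -1.5], [0, 0, 0]],
    [1, [0, 0, -1.5], [0, 0, 0]],
    [1, [0, 0, -3.0], [0, 0, 0]],
    [1, [0, 0, -3.0], [0, 0, 0]],
    [1, [0, 0, -3.0], [0, 0, 0]],
    [1, [0, 0, -3.0], [0, 0, 0]],
    [1, [0, 0, 0], [0, 0, 0]],
    [1, [0, 0, 0], [0, 0, 0]],
  ],
)

```text
time: 5.08
position: [0.5675, -0.3231, 0.1637]
tcp_rot: [0.744, -0.668, 0.003, 0.0]
contact_force: [-0.9, 0.0, -0.9]
opening: 0.029
```

Run:
```python
from h import *
for i in range(3):
  s=snap('wrist','w4'); o=env.get_obs();print(o['position'],o['opening'],o['contact_force'],Ro.from_quat(o['tcp_rot']).as_matrix()[:,0])
X,Y=nest(2);plan([(X,Y,.16,PY-90,1)])
```

```text
[ 0.56617809 -0.32213746  0.16155582] 0.02898428275741668 [-0.54452642  0.32989171 -2.08327656] [ 0.10722032 -0.99423146  0.00275941]
[ 0.56531847 -0.32156781  0.16011168] 0.02894980437842141 [ 0.10637282 -0.74875017 -1.70300693] [ 1.07174586e-01 -9.94239798e-01  9.12734737e-04]
[ 0.56494954 -0.32130714  0.15931469] 0.029091487564507405 [-1.06408823  0.25101546 -2.02728809] [ 1.07188249e-01 -9.94238741e-01 -7.75514526e-05]
[[1,[-3.55,-1.01,-0.01],[0,0,0.3]],[1,[-3.55,-0.99,-0.01],[0,0,0.3]],[1,[-3.56,-0.97,-0.01],[0,0,0.3]],[1,[-3.56,-0.95,-0.01],[0,0,0.3]],[1,[-3.57,-0.94,-0.01],[0,0,0.3]],[1,[-3.57,-0.92,-0.01],[0,0,0.3]],[1,[-3.58,-0.9,-0.01],[0,0,0.3]],[1,[-3.58,-0.88,-0.01],[0,0,0.3]],[1,[-3.58,-0.86,0],[0.1,0,0.2]],[1,[-3.59,-0.84,-0.01],[0,0,0.3]]]
```

View pics/w4.png

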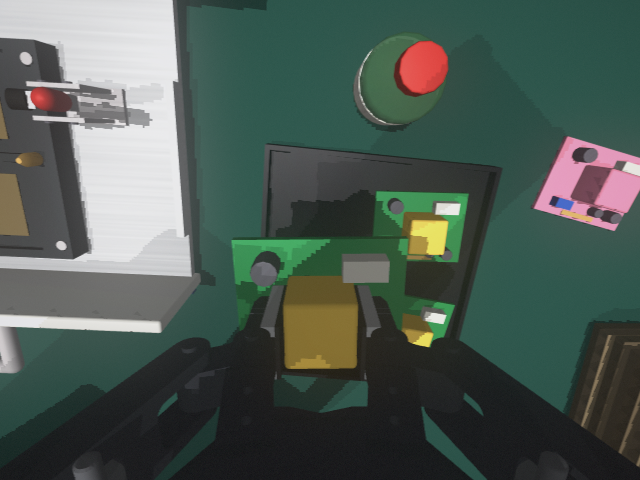

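Board A is held level, with its far edge running (232,240)–(406,237). I'll check its offset in the gripper.

```bash
cat >> h.py <<'E'
def held(f,uvl,uvr,dz=-.005):
    """far edge corners of held board -> offset of board centre from TCP in tool frame (mm) and yaw"""
    s=load(f); o=env.get_obs(); p=o['position']; R=Ro.from_quat(o['tcp_rot']).as_matrix()
    P=[R.T@(at(s,q,p[2]+dz)-p)*1000 for q in(uvl,uvr)]; v=P[1]-P[0]; v/=np.linalg.norm(v[:2]); n=np.array([-v[1],v[0],0]); m=(P[0]+P[1])/2
    print([q.round(1) for q in P],'len',np.linalg.norm(P[1]-P[0]).round(1),'yaw',np.degrees(np.arctan2(v[1],v[0])).round(2),'centre',(m+32*n*np.sign(-m@n)).round(1))
E
python3 - <<'E'
from h import *
for dz in(-.007,-.005,-.003,0.0): held('w4',(232,240),(406,237),dz)
E
```

```text
[array([-40.8, -28.9,   6.9]), array([ 39.1, -30.2,   6.9])] len 79.9 yaw -0.93 centre [-0.4  2.4  6.9]
[array([-40.3, -29.6,   4.9]), array([ 38.5, -30.9,   4.9])] len 78.8 yaw -0.93 centre [-0.4  1.8  4.9]
[array([-39.7, -30.2,   2.9]), array([ 38. , -31.5,   2.9])] len 77.8 yaw -0.93 centre [-0.4  1.1  2.9]
[array([-38.9, -31.2,  -0.1]), array([ 37.2, -32.4,  -0.1])] len 76.2 yaw -0.93 centre [-0.3  0.2 -0.1]
```

carry_out(
  moves=[
    [1, [-3.55, -1, 0], [0, 0, 0.3]],
    [1, [-3.55, -1, 0], [0, 0, 0.3]],
    [1, [-3.55, -0.97, 0], [0, 0, 0.3]],
    [1, [-3.55, -0.95, 0], [0, 0, 0.3]],
    [1, [-3.57, -0.94, 0], [0, 0, 0.3]],
    [1, [-3.57, -0.92, 0], [0, 0, 0.3]],
    [1, [-3.58, -0.9, 0], [0, 0, 0.3]],
    [1, [-3.58, -0.88, 0], [0, 0, 0.3]],
    [1, [-3.58, -0.86, 0], [0, 0, 0.2]],
    [1, [-3.6, -0.84, 0], [0, 0, 0.3]],
  ],
)

```text
time: 6.07
position: [0.627, 0.0431, 0.158]
tcp_rot: [0.727, -0.687, -0.001, 0.002]
contact_force: [1.0, -0.1, -2.0]
opening: 0.0294
```

carry_out(
  moves=[
    [1, [0, 0, 2.8], [0, 0, 0]],
    [1, [0, 0, 2.8], [0, 0, 0]],
    [1, [0, 0, 2.8], [0, 0, 0]],
    [1, [0, 0, 0], [0, 0, 0]],
    [1, [0, 0, 0], [0, 0, 0]],
    [1, [0, 0, 0], [0, 0, 0]],
    [1, [0, 0, 0], [0, 0, 0]],
    [1, [0, 0, 0], [0, 0, 0]],
  ],
)

```text
time: 6.73
position: [0.6297, 0.0408, 0.0777]
tcp_rot: [0.727, -0.687, 0.002, -0.0]
contact_force: [-1.2, 0.4, -2.1]
opening: 0.029
```

Run:
```python
from h import *
s=snap('wrist','w5'); s=snap('wrist','w5'); o=env.get_obs();print(o['position'],o['opening'],o['contact_force'],Ro.from_quat(o['tcp_rot']).as_matrix()[:,0],nest(2))
```

```text
[0.62935975 0.04089909 0.07745656] 0.02890311214707449 [ 0.32593308  0.56190236 -2.40549509] [ 0.05641149 -0.99840581  0.00189016] [0.62728904 0.04211116]
```

View pics/w5.png

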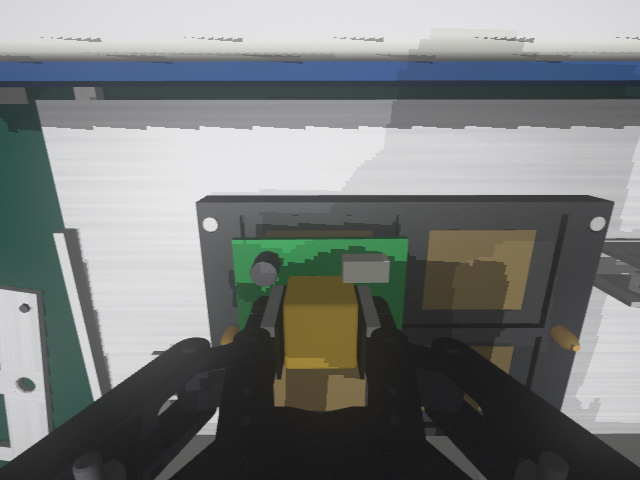

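carry_out(
  moves=[
    [1, [0.05, 0, 1.0], [0, 0, 0.8]],
    [1, [0, 0, 1.0], [0, 0, 0]],
    [1, [0, 0, 0.8], [0, 0, 0]],
    [1, [0, 0, 0.4], [0, 0, 0]],
    [1, [0, 0, 0], [0, 0, 0]],
    [1, [0, 0, 0], [0, 0, 0]],
    [1, [0, 0, 0], [0, 0, 0]],
    [1, [0, 0, 0], [0, 0, 0]],
  ],
)

```text
time: 7.5
position: [0.6287, 0.0407, 0.044]
tcp_rot: [0.722, -0.692, 0.001, 0.0]
contact_force: [-0.2, 0.6, 4.7]
opening: 0.0291
```

Run:
```python
from h import *
s=load('w5'); c,sn=np.cos(np.radians(PY)),np.sin(np.radians(PY))
for x,y in((.073,.089),(.073,.003),(.073,-.003),(.073,-.089),(.003,-.089),(.08,.112),(.08,-.112)): print((x,y),pix(s,(PC[0]+c*x-sn*y,PC[1]+sn*x+c*y,.038)).round())
o=env.get_obs();print(o['position'],o['contact_force'])
snap('wrist','w6')
```

```text
(0.073, 0.089) [240. 215.]
(0.073, 0.003) [397. 214.]
(0.073, -0.003) [409. 214.]
(0.073, -0.089) [566. 214.]
(0.003, -0.089) [542. 326.]
(0.08, 0.112) [196. 202.]
(0.08, -0.112) [612. 201.]
[0.62874546 0.04071564 0.04398864] [-0.18810045  0.58755216  4.69148233]
```

carry_out(
  moves=[
    [0.35, [0, 0, 0], [0, 0, 0]],
    [0.35, [0, 0, 0], [0, 0, 0]],
    [0.35, [0, 0, 0], [0, 0, 0]],
    [0.35, [0, 0, 0], [0, 0, 0]],
    [0.35, [0, 0, -2], [0, 0, 0]],
    [0.35, [0, 0, -2], [0, 0, 0]],
    [0.35, [0, 0, -3], [0, 0, 0]],
    [0.35, [0, 2.5, -2.5], [0, 0, 0]],
    [0.35, [0, 3, -1.5], [0, 0, 0]],
    [0.35, [0, 0, 0], [0, 0, 0]],
  ],
)

```text
time: 8.38
position: [0.5695, 0.0385, 0.1565]
tcp_rot: [0.722, -0.692, 0.0, 0.001]
contact_force: [-1.1, -1.1, -0.2]
opening: 0.0553
```

carry_out(
  moves=[
    [0.35, [0, 0, 0], [0, 0, 0]],
    [0.35, [0, 0, 0], [0, 0, 0]],
    [0.35, [0, 0, 0], [0, 0, 0]],
  ],
)

```text
time: 8.63
position: [0.574, 0.0384, 0.1533]
tcp_rot: [0.722, -0.692, 0.001, 0.001]
contact_force: [-1.3, -0.4, 0.6]
opening: 0.0555
```

Run:
```python
from h import *
s=snap('wrist','w7')
h=cv2.cvtColor(s['pixels'],cv2.COLOR_RGB2HSV)
g=cv2.inRange(h,(45,100,50),(80,255,255)); g=cv2.morphologyEx(g,cv2.MORPH_OPEN,np.ones((3,3)));n,l,st,ce=cv2.connectedComponentsWithStats(g); print(st[1:][st[1:,4]>300])
c=max(cv2.findContours(((l>0)).astype('uint8'),0,1)[0],key=lambda c:len(c))
s0=snap('top','top1')
x,y,a=BD['B']; print(env.get_obs()['position'])
plan([(.53,-.20,.17,a-180,.35),(x,y,.15,a-180,.35),(x,y,.05,a-180,.35,3.4),(x,y,.014,a-180,.35,1.8),(.35,4),(1,5)])
crop('w7',160,60,480,300,2,'w7c')
```

```text
[[ 264  118  112   89 5555]]
[0.57388514 0.03838507 0.15307068]
[[0.35,[3.38,0.77,-0.24],[0,0,-0.3]],[0.35,[3.37,0.79,-0.24],[0,0,-0.3]],[0.35,[3.37,0.81,-0.23],[0,0,-0.3]],[0.35,[3.36,0.83,-0.24],[0,0,-0.3]],[0.35,[3.36,0.84,-0.23],[0,0,-0.3]],[0.35,[3.35,0.86,-0.24],[0,0,-0.3]],[0.35,[3.35,0.88,-0.23],[0.1,-0.1,-0.2]],[0.35,[3.52,-0.34,0.33],[0,0,0]],[0.35,[3.52,-0.34,0.33],[0,0,0]],[0.35,[3.52,-0.34,0.33],[0,0,0]]]
[[0.35,[3.52,-0.34,0.34],[0,0,0]],[0.35,[3.51,-0.35,0.33],[0,0,0]],[0.35,[3.52,-0.34,0.34],[0,0,0]],[0.35,[0,0,3.33],[0,0,0]],[0.35,[0,0,3.33],[0,0,0]],[0.35,[0,0.01,3.34],[0,0,0]],[0.35,[0,0,1.8],[0,0,0]],[0.35,[0,0,1.8],[0,0,0]],[0.35,[0,0,0],[0,0,0]],[0.35,[0,0,0],[0,0,0]]]
[[0.35,[0,0,0],[0,0,0]],[0.35,[0,0,0],[0,0,0]],[1,[0,0,0],[0,0,0]],[1,[0,0,0],[0,0,0]],[1,[0,0,0],[0,0,0]],[1,[0,0,0],[0,0,0]],[1,[0,0,0],[0,0,0]]]
```

View pics/w7c.png

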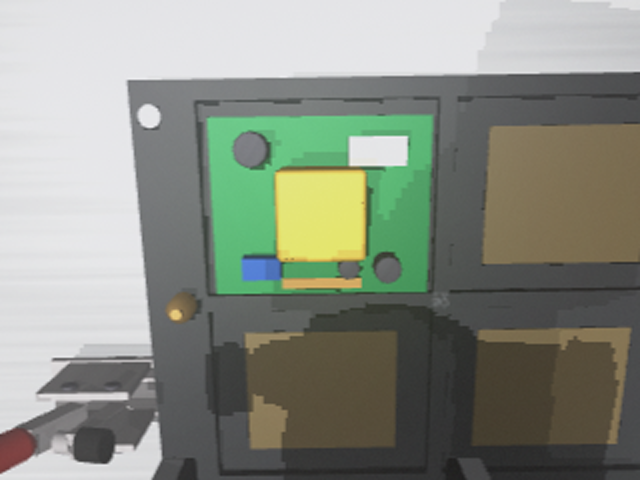

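Board A is seated in the far left nest (board at crop 208–433 × 115–293), and everything around it is clear. I'll check that the others haven't moved, then fetch B.

```bash
cat >> h.py <<'E'
def yel(f,z=.038,box=None):
    s=load(f); h=cv2.cvtColor(s['pixels'],cv2.COLOR_RGB2HSV)
    m=cv2.inRange(h,(20,120,60),(33,255,255)); n,l,st,ce=cv2.connectedComponentsWithStats(m)
    for i in range(1,n):
        if st[i,4]>40: print(ce[i].round(1),st[i,4],at(s,ce[i],z)[:2].round(4))
def green(f,z=.008,lo=(50,120,60)):
    s=load(f); h=cv2.cvtColor(s['pixels'],cv2.COLOR_RGB2HSV); g=cv2.inRange(h,lo,(75,255,255)); n,l,st,ce=cv2.connectedComponentsWithStats(g)
    for i in range(1,n):
        if st[i,4]<400: continue
        c=max(cv2.findContours((l==i).astype('uint8'),0,1)[0],key=len)[:,0]
        P=np.array([at(s,q,z)[:2]*1000 for q in c],np.float32); (cx,cy),(w,hh),a=cv2.minAreaRect(P); print(ce[i].round(),st[i,4],'c',round(cx,1),round(cy,1),round(w,1),round(hh,1),round(a,1))
E
python3 - <<'E'
from h import *
yel('top0'); print(); yel('top1'); print(); green('top1')
E
```

```text
[471. 106.] 182 [ 0.9424 -0.5519]
[487. 106.] 180 [ 0.9423 -0.6012]
[503.1 105.9] 181 [ 0.9421 -0.6503]
[350. 150.] 80 [ 0.8085 -0.1798]
[603.4 202.7] 1246 [ 0.6407 -0.9448]
[397.8 230.1] 99 [ 0.5626 -0.3204]
[425.9 229.3] 100 [ 0.5642 -0.4054]
[429.2 262.2] 97 [ 0.4649 -0.4129]
[399.3 262.6] 94 [ 0.4644 -0.3231]

[471. 106.] 182 [ 0.9424 -0.5519]
[487. 106.] 180 [ 0.9423 -0.6012]
[503.1 105.9] 181 [ 0.9421 -0.6503]
[350. 150.] 80 [ 0.8085 -0.1798]
[603.5 202.6] 1246 [ 0.6409 -0.945 ]
[425.9 229.3] 100 [ 0.5642 -0.4054]
[429.2 262.2] 97 [ 0.4649 -0.4129]
[399.3 262.6] 94 [ 0.4644 -0.3231]

[554. 260.] 495 c 469.0 -799.1 60.2 76.9 5.8
[520. 264.] 497 c 458.5 -694.5 60.3 77.4 5.5
[557. 288.] 503 c 385.2 -807.2 60.5 76.9 5.8
[523. 292.] 504 c 374.8 -703.0 60.1 76.9 5.8
[ 27. 308.] 469 c 338.6 801.4 73.7 54.2 89.5
[ 61. 308.] 455 c 337.7 697.7 71.1 54.2 89.5
[ 27. 336.] 458 c 255.0 801.0 57.1 69.2 1.5
[ 60. 335.] 460 c 255.9 698.7 57.1 69.2 1.3
[557. 471.] 498 c -158.3 -784.3 49.5 86.9 1.3
[597. 471.] 527 c -158.2 -903.7 88.2 49.3 89.4
```

```bash
cat >> h.py <<'E'
BD=dict(B=(.5645,-.4085,94.5),C=(.465,-.3252,92.9),D=(.4652,-.4158,85.3))
def fetch(b):
    x,y,a=BD[b]; a-=180
    plan([(.53,-.20,.17,a,.35),(x,y,.15,a,.35),(.35,2),(x,y,.05,a,.35,3.4),(x,y,.013,a,.35,1.9),(.35,5),(1,5),(x,y,.042,a,1,1.5),(x,y,.16,a,1,3),(1,6)])
E
python3 -c "
from h import *
fetch('B')"
```

```text
[[0.35,[3.38,0.77,-0.24],[0,0,-0.3]],[0.35,[3.37,0.79,-0.24],[0,0,-0.3]],[0.35,[3.37,0.81,-0.23],[0,0,-0.3]],[0.35,[3.36,0.83,-0.24],[0,0,-0.3]],[0.35,[3.36,0.84,-0.23],[0,0,-0.3]],[0.35,[3.35,0.86,-0.24],[0,0,-0.3]],[0.35,[3.35,0.88,-0.23],[0.1,-0.1,-0.2]],[0.35,[3.51,-0.3,0.33],[0,0,0]],[0.35,[3.51,-0.3,0.33],[0,0,0]],[0.35,[3.51,-0.31,0.33],[0,0,0]]]
[[0.35,[3.51,-0.3,0.34],[0,0,0]],[0.35,[3.51,-0.31,0.33],[0,0,0]],[0.35,[3.51,-0.3,0.34],[0,0,0]],[0.35,[0,0,0],[0,0,0]],[0.35,[0,0,0],[0,0,0]],[0.35,[0,0,3.33],[0,0,0]],[0.35,[0,0,3.33],[0,0,0]],[0.35,[0,0,3.34],[0,0,0]],[0.35,[0,0,1.85],[0,0,0]],[0.35,[0,0.01,1.85],[0,0,0]]]
[[0.35,[0,0,0],[0,0,0]],[0.35,[0,0,0],[0,0,0]],[0.35,[0,0,0],[0,0,0]],[0.35,[0,0,0],[0,0,0]],[0.35,[0,0,0],[0,0,0]],[1,[0,0,0],[0,0,0]],[1,[0,0,0],[0,0,0]],[1,[0,0,0],[0,0,0]],[1,[0,0,0],[0,0,0]],[1,[0,0,0],[0,0,0]]]
[[1,[0,0,-1.45],[0,0,0]],[1,[0,-0.01,-1.45],[0,0,0]],[1,[0,0,-2.95],[0,0,0]],[1,[0,0,-2.95],[0,0,0]],[1,[0,0,-2.95],[0,0,0]],[1,[0,0,-2.95],[0,0,0]],[1,[0,0,0],[0,0,0]],[1,[0,0,0],[0,0,0]],[1,[0,0,0],[0,0,0]],[1,[0,0,0],[0,0,0]]]
[[1,[0,0,0],[0,0,0]],[1,[0,0,0],[0,0,0]]]
```

carry_out(
  moves=[
    [0.35, [3.38, 0.77, -0.24], [0, 0, -0.3]],
    [0.35, [3.37, 0.79, -0.24], [0, 0, -0.3]],
    [0.35, [3.37, 0.81, -0.23], [0, 0, -0.3]],
    [0.35, [3.36, 0.83, -0.24], [0, 0, -0.3]],
    [0.35, [3.36, 0.84, -0.23], [0, 0, -0.3]],
    [0.35, [3.35, 0.86, -0.24], [0, 0, -0.3]],
    [0.35, [3.35, 0.88, -0.23], [0, 0, -0.2]],
    [0.35, [3.51, -0.3, 0.33], [0, 0, 0]],
    [0.35, [3.51, -0.3, 0.33], [0, 0, 0]],
    [0.35, [3.51, -0.3, 0.33], [0, 0, 0]],
  ],
)

```text
time: 9.57
position: [0.5467, -0.3063, 0.1603]
tcp_rot: [0.734, -0.679, 0.0, 0.001]
contact_force: [0.8, 0.3, 0.2]
opening: 0.0556
```

carry_out(
  moves=[
    [0.35, [3.51, -0.3, 0.33], [0, 0, 0]],
    [0.35, [3.51, -0.3, 0.33], [0, 0, 0]],
    [0.35, [3.51, -0.3, 0.33], [0, 0, 0]],
    [0.35, [0, 0, 0], [0, 0, 0]],
    [0.35, [0, 0, 0], [0, 0, 0]],
    [0.35, [0, 0, 3.33], [0, 0, 0]],
    [0.35, [0, 0, 3.33], [0, 0, 0]],
    [0.35, [0, 0, 3.33], [0, 0, 0]],
    [0.35, [0, 0, 1.85], [0, 0, 0]],
    [0.35, [0, 0, 1.85], [0, 0, 0]],
  ],
)

```text
time: 10.4
position: [0.5628, -0.4061, 0.0119]
tcp_rot: [0.734, -0.679, -0.002, 0.0]
contact_force: [0.2, -0.1, -0.1]
opening: 0.0554
```

carry_out(
  moves=[
    [0.35, [0, 0, 0], [0, 0, 0]],
    [0.35, [0, 0, 0], [0, 0, 0]],
    [0.35, [0, 0, 0], [0, 0, 0]],
    [0.35, [0, 0, 0], [0, 0, 0]],
    [0.35, [0, 0, 0], [0, 0, 0]],
  ],
)

```text
time: 10.82
position: [0.5648, -0.4094, 0.0163]
tcp_rot: [0.734, -0.679, 0.002, 0.001]
contact_force: [0.5, -0.1, -0.7]
opening: 0.0553
```

carry_out(
  moves=[
    [1, [0, 0, 0], [0, 0, 0]],
    [1, [0, 0, 0], [0, 0, 0]],
    [1, [0, 0, 0], [0, 0, 0]],
    [1, [0, 0, 0], [0, 0, 0]],
    [1, [0, 0, 0], [0, 0, 0]],
    [1, [0, 0, 0], [0, 0, 0]],
  ],
)

```text
time: 11.32
position: [0.5643, -0.4094, 0.0156]
tcp_rot: [0.734, -0.679, 0.001, 0.001]
contact_force: [0.4, 0.5, 5.8]
opening: 0.0293
```

carry_out(
  moves=[
    [1, [0, 0, -1.45], [0, 0, 0]],
    [1, [0, 0, -1.45], [0, 0, 0]],
    [1, [0, 0, -2.95], [0, 0, 0]],
    [1, [0, 0, -2.95], [0, 0, 0]],
    [1, [0, 0, -2.95], [0, 0, 0]],
    [1, [0, 0, -2.95], [0, 0, 0]],
    [1, [0, 0, 0], [0, 0, 0]],
    [1, [0, 0, 0], [0, 0, 0]],
    [1, [0, 0, 0], [0, 0, 0]],
    [1, [0, 0, 0], [0, 0, 0]],
  ],
)

```text
time: 12.15
position: [0.5626, -0.4076, 0.1599]
tcp_rot: [0.734, -0.679, -0.001, 0.001]
contact_force: [-0.8, -0.0, -2.3]
opening: 0.029
```

```bash
cat >> h.py <<'E'
def heldauto(f):
    """far edge of held board fitted from the green mask, board top dz below TCP such that length is 80"""
    snap('wrist',f); snap('wrist',f); s=load(f); h=cv2.cvtColor(s['pixels'],cv2.COLOR_RGB2HSV); g=cv2.inRange(h,(45,110,40),(80,255,255))
    n,l,st,ce=cv2.connectedComponentsWithStats(g); i=1+np.argmax(st[1:,4]*((st[1:,0]<320)&(st[1:,0]+st[1:,2]>320))); m=l==i
    print(st[i]); us=np.arange(250,391,4); vs=np.array([np.flatnonzero(m[:,u])[0] if m[:,u].any() else -1 for u in us]); k,b=np.polyfit(us,vs,1); r=np.abs(vs-k*us-b)<1.5; k,b=np.polyfit(us[r],vs[r],1)
    v0=int(b+320*k)+4; row=np.flatnonzero(m[v0:v0+6].any(0)); ul,ur=row[0]-.5,row[-1]+.5; print(ul,k*ul+b,ur,k*ur+b,r.sum())
    for dz in(-.008,-.005): held(f,(ul,k*ul+b),(ur,k*ur+b),dz)
    o=env.get_obs(); print(o['position'].round(4),np.degrees(np.arctan2(*Ro.from_quat(o['tcp_rot']).as_matrix()[[1,0],0])).round(2),o['opening'])
E
python3 - <<'E'
from h import *
heldauto('w8'); X,Y=nest(3); print(X,Y)
plan([(X+.002,Y,.16,PY-90,1),(X+.002,Y,.075,PY-90,1,3),(1,5)])
E
```

```text
[ 184  223  225  114 9547]
231.5 224.0000000000001 408.5 224.00000000000003 36
[array([-40.9, -36. ,   7.9]), array([ 39.3, -35.9,   7.9])] len 80.2 yaw 0.07 centre [-0.9 -4.   7.9]
[array([-40.1, -36.8,   4.9]), array([ 38.5, -36.7,   4.9])] len 78.6 yaw 0.07 centre [-0.9 -4.8  4.9]
[ 0.5627 -0.4077  0.1596] -85.55 0.02905018738600539
0.6325849342714731 -0.04973629053978174
[[1,[-3.51,-0.99,0],[0,0,0.1]],[1,[-3.51,-0.99,0],[0,0,0.1]],[1,[-3.52,-0.98,0],[0,0,0.1]],[1,[-3.52,-0.98,0],[0,0,0.1]],[1,[-3.52,-0.97,-0.01],[0,0,0.1]],[1,[-3.52,-0.96,0],[0,0,0.1]],[1,[-3.52,-0.96,-0.01],[0,0,0.1]],[1,[-3.53,-0.95,0],[0,0,0.1]],[1,[-3.53,-0.94,-0.01],[0.1,0,0.2]],[1,[-3.53,-0.94,0],[0,0.1,0.1]]]
[[1,[0,0,2.83],[0,0,0]],[1,[0,0,2.83],[0,0,0]],[1,[0,0,2.84],[0,0,0]],[1,[0,0,0],[0,0,0]],[1,[0,0,0],[0,0,0]],[1,[0,0,0],[0,0,0]],[1,[0,0,0],[0,0,0]],[1,[0,0,0],[0,0,0]]]
```

Run:
```python
from h import *
plan([(.6296,-.0505,.16,PY-90,1),(.6296,-.0505,.075,PY-90,1,3),(1,4),(.6296,-.0505,.044,PY-90,1,1.1),(1,5)])
```

```text
[[1,[-3.51,-0.94,0],[0,0,0.1]],[1,[-3.51,-0.94,0],[0,0,0.1]],[1,[-3.51,-0.93,0],[0,0,0.1]],[1,[-3.51,-0.93,0],[0,0,0.1]],[1,[-3.52,-0.92,-0.01],[0,0,0.1]],[1,[-3.52,-0.91,0],[0,0,0.1]],[1,[-3.52,-0.91,-0.01],[0,0,0.1]],[1,[-3.52,-0.9,0],[0,0,0.1]],[1,[-3.52,-0.89,-0.01],[0.1,0,0.2]],[1,[-3.52,-0.88,0],[0,0.1,0.1]]]
[[1,[0,0,2.83],[0,0,0]],[1,[-0.01,-0.01,2.83],[0,0,0]],[1,[0,0,2.84],[0,0,0]],[1,[0,0,0],[0,0,0]],[1,[0,0,0],[0,0,0]],[1,[0,0,0],[0,0,0]],[1,[0,0,0],[0,0,0]],[1,[0,0,1.03],[0,0,0]],[1,[0,0,1.03],[0,0,0]],[1,[0,0,1.04],[0,0,0]]]
[[1,[0,0,0],[0,0,0]],[1,[0,0,0],[0,0,0]],[1,[0,0,0],[0,0,0]],[1,[0,0,0],[0,0,0]],[1,[0,0,0],[0,0,0]]]
```

carry_out(
  moves=[
    [1, [-3.51, -0.94, 0], [0, 0, 0.1]],
    [1, [-3.51, -0.94, 0], [0, 0, 0.1]],
    [1, [-3.51, -0.93, 0], [0, 0, 0.1]],
    [1, [-3.51, -0.93, 0], [0, 0, 0.1]],
    [1, [-3.52, -0.92, 0], [0, 0, 0.1]],
    [1, [-3.52, -0.91, 0], [0, 0, 0.1]],
    [1, [-3.52, -0.91, 0], [0, 0, 0.1]],
    [1, [-3.52, -0.9, 0], [0, 0, 0.1]],
    [1, [-3.52, -0.89, 0], [0, 0, 0.2]],
    [1, [-3.52, -0.88, 0], [0, 0, 0.1]],
  ],
)

```text
time: 13.08
position: [0.6299, -0.0495, 0.1597]
tcp_rot: [0.727, -0.686, -0.0, 0.001]
contact_force: [-0.1, -0.3, -0.9]
opening: 0.0291
```

carry_out(
  moves=[
    [1, [0, 0, 2.8], [0, 0, 0]],
    [1, [0, 0, 2.8], [0, 0, 0]],
    [1, [0, 0, 2.9], [0, 0, 0]],
    [1, [0, 0, 0], [0, 0, 0]],
    [1, [0, 0, 0], [0, 0, 0]],
    [1, [0, 0, 0], [0, 0, 0]],
    [1, [0, 0, 0], [0, 0, 0]],
    [1, [0, 0, 1.0], [0, 0, 0]],
    [1, [0, 0, 1.0], [0, 0, 0]],
    [1, [0, 0, 1.0], [0, 0, 0]],
  ],
)

```text
time: 13.92
position: [0.6311, -0.0518, 0.046]
tcp_rot: [0.727, -0.686, 0.001, 0.0]
contact_force: [-4.4, -0.1, 70.3]
opening: 0.0292
```

carry_out(
  moves=[
    [1, [0, 0, 0], [0, 0, 0]],
    [1, [0, 0, 0], [0, 0, 0]],
    [1, [0, 0, 0], [0, 0, 0]],
    [1, [0, 0, 0], [0, 0, 0]],
    [1, [0, 0, 0], [0, 0, 0]],
  ],
)

```text
time: 14.33
position: [0.6306, -0.0517, 0.0457]
tcp_rot: [0.727, -0.686, 0.001, 0.001]
contact_force: [1.8, -1.1, -0.2]
opening: 0.0291
```

```bash
sed -i "s/C=(.465,/C=(.4662,/; s/D=(.4652,/D=(.4662,/" h.py
python3 - <<'E'
from h import *
o=env.get_obs(); print(o['position'].round(4),o['contact_force'].round(1),Ro.from_quat(o['tcp_rot']).as_matrix()[:,0])
E
```

```text
[ 0.6306 -0.0517  0.0457] [ 1.8 -1.1 -0.2] [ 0.05845513 -0.99828861  0.00168854]
```

carry_out(
  moves=[
    [0.35, [0, 0, 0], [0, 0, 0]],
    [0.35, [0, 0, 0], [0, 0, 0]],
    [0.35, [0, 0, 0], [0, 0, 0]],
    [0.35, [0, 0, 0], [0, 0, 0]],
    [0.35, [0, 0, -2], [0, 0, 0]],
    [0.35, [0, 0, -2], [0, 0, 0]],
    [0.35, [0, 0, -3], [0, 0, 0]],
    [0.35, [0, 2.5, -2.5], [0, 0, 0]],
    [0.35, [0, 3, -1.5], [0, 0, 0]],
    [0.35, [0, 0, 0], [0, 0, 0]],
  ],
)

```text
time: 15.17
position: [0.572, -0.0545, 0.1587]
tcp_rot: [0.728, -0.686, 0.0, 0.001]
contact_force: [-1.0, 0.7, -0.4]
opening: 0.0556
```

carry_out(
  moves=[
    [0.35, [0, 0, 0], [0, 0, 0]],
    [0.35, [0, 0, 0], [0, 0, 0]],
    [0.35, [0, 0, 0], [0, 0, 0]],
  ],
)

```text
time: 15.42
position: [0.5763, -0.0546, 0.1553]
tcp_rot: [0.727, -0.686, 0.0, 0.001]
contact_force: [0.4, -0.1, -0.5]
opening: 0.0556
```

```bash
cat >> h.py <<'E'
def nestcheck(f):
    """green boards in pallet frame (mm) seen by the wrist camera; tops at z=.037"""
    s=load(f); h=cv2.cvtColor(s['pixels'],cv2.COLOR_RGB2HSV); g=cv2.inRange(h,(45,100,50),(80,255,255)); g=cv2.morphologyEx(g,cv2.MORPH_OPEN,np.ones((3,3))); n,l,st,ce=cv2.connectedComponentsWithStats(g)
    c,sn=np.cos(np.radians(PY)),np.sin(np.radians(PY))
    for i in range(1,n):
        if st[i,4]<500: continue
        q=max(cv2.findContours((l==i).astype('uint8'),0,1)[0],key=len)[:,0]
        P=np.array([(at(s,u,.037)[:2]-PC)*1000 for u in q])@np.array([[c,-sn],[sn,c]]); (cx,cy),(w,hh),a=cv2.minAreaRect(P.astype(np.float32)); print(st[i,4],'c',round(cx,1),round(cy,1),round(w,1),round(hh,1),round(a,1))
E
python3 - <<'E'
from h import *
snap('wrist','w9'); snap('top','top2'); nestcheck('w7'); print(); nestcheck('w9'); yel('top2'); crop('w9',160,60,480,300,2,'w9c')
fetch('C')
E
```

```text
5555 c 37.0 45.0 80.3 64.0 89.7

5563 c 38.7 -47.2 80.3 63.6 90.0
4778 c 37.3 45.5 81.0 63.8 89.9
1990 c -122.6 -283.7 74.3 59.6 89.0
[471. 106.] 182 [ 0.9424 -0.5519]
[487. 106.] 180 [ 0.9423 -0.6012]
[503.1 105.9] 181 [ 0.9421 -0.6503]
[350. 150.] 80 [ 0.8085 -0.1798]
[603.5 202.6] 1246 [ 0.6408 -0.9449]
[429.3 262.2] 98 [ 0.4648 -0.4131]
[399.3 262.6] 94 [ 0.4644 -0.3231]
[[0.35,[2.85,1.09,-0.3],[0,0,0.1]],[0.35,[2.85,1.09,-0.29],[0,0,0.1]],[0.35,[2.85,1.08,-0.3],[0,0,0.1]],[0.35,[2.86,1.08,-0.29],[0,0,0.1]],[0.35,[2.86,1.07,-0.3],[0.1,-0.1,0.1]],[0.35,[3.05,1.75,0.5],[0,0,0]],[0.35,[3.04,1.75,0.5],[0,0,0]],[0.35,[3.05,1.75,0.5],[0,0,0]],[0.35,[3.04,1.75,0.49],[0,0,0]],[0.35,[0,0,0],[0,0,0]]]
[[0.35,[0,0,0],[0,0,0]],[0.35,[0,0,3.33],[0,0,0]],[0.35,[0,0,3.34],[0,0,0]],[0.35,[0.01,0.01,3.33],[0,0,0]],[0.35,[0,0,1.85],[0,0,0]],[0.35,[0,0,1.85],[0,0,0]],[0.35,[0,0,0],[0,0,0]],[0.35,[0,0,0],[0,0,0]],[0.35,[0,0,0],[0,0,0]],[0.35,[0,0,0],[0,0,0]]]
[[0.35,[0,0,0],[0,0,0]],[1,[0,0,0],[0,0,0]],[1,[0,0,0],[0,0,0]],[1,[0,0,0],[0,0,0]],[1,[0,0,0],[0,0,0]],[1,[0,0,0],[0,0,0]],[1,[0,0,-1.45],[0,0,0]],[1,[0,0,-1.45],[0,0,0]],[1,[0,0,-2.95],[0,0,0]],[1,[0,0,-2.95],[0,0,0]]]
[[1,[0,-0.01,-2.95],[0,0,0]],[1,[-0.01,0,-2.95],[0,0,0]],[1,[0,0,0],[0,0,0]],[1,[0,0,0],[0,0,0]],[1,[0,0,0],[0,0,0]],[1,[0,0,0],[0,0,0]],[1,[0,0,0],[0,0,0]],[1,[0,0,0],[0,0,0]]]
```

Nest checks: both boards sit within 1.3 mm of their nest centres and are square, and C and D haven't moved. Next, board C.

carry_out(
  moves=[
    [0.35, [2.85, 1.09, -0.3], [0, 0, 0.1]],
    [0.35, [2.85, 1.09, -0.3], [0, 0, 0.1]],
    [0.35, [2.85, 1.08, -0.3], [0, 0, 0.1]],
    [0.35, [2.86, 1.08, -0.3], [0, 0, 0.1]],
    [0.35, [2.86, 1.07, -0.3], [0, 0, 0.1]],
    [0.35, [3.05, 1.75, 0.5], [0, 0, 0]],
    [0.35, [3.05, 1.75, 0.5], [0, 0, 0]],
    [0.35, [3.05, 1.75, 0.5], [0, 0, 0]],
    [0.35, [3.05, 1.75, 0.5], [0, 0, 0]],
    [0.35, [0, 0, 0], [0, 0, 0]],
  ],
)

```text
time: 16.35
position: [0.4634, -0.3308, 0.1499]
tcp_rot: [0.723, -0.691, 0.0, 0.002]
contact_force: [0.0, 0.5, 1.2]
opening: 0.0554
```

carry_out(
  moves=[
    [0.35, [0, 0, 0], [0, 0, 0]],
    [0.35, [0, 0, 3.33], [0, 0, 0]],
    [0.35, [0, 0, 3.33], [0, 0, 0]],
    [0.35, [0, 0, 3.33], [0, 0, 0]],
    [0.35, [0, 0, 1.85], [0, 0, 0]],
    [0.35, [0, 0, 1], [0, 0, 0]],
    [0.35, [0, 0, 0.8], [0, 0, 0]],
    [0.35, [0, 0, 0], [0, 0, 0]],
    [0.35, [0, 0, 0], [0, 0, 0]],
    [0.35, [0, 0, 0], [0, 0, 0]],
  ],
)

```text
time: 17.18
position: [0.4668, -0.3262, 0.0162]
tcp_rot: [0.725, -0.689, 0.002, 0.001]
contact_force: [0.7, -0.5, -0.9]
opening: 0.0553
```

carry_out(
  moves=[
    [0.35, [0, 0, 0], [0, 0, 0]],
    [0.35, [0, 0, 0], [0, 0, 0]],
    [1, [0, 0, 0], [0, 0, 0]],
    [1, [0, 0, 0], [0, 0, 0]],
    [1, [0, 0, 0], [0, 0, 0]],
    [1, [0, 0, 0], [0, 0, 0]],
    [1, [0, 0, 0], [0, 0, 0]],
    [1, [0, 0, 0], [0, 0, 0]],
  ],
)

```text
time: 17.85
position: [0.466, -0.326, 0.0157]
tcp_rot: [0.724, -0.689, 0.001, 0.001]
contact_force: [-1.2, 0.5, 5.9]
opening: 0.0292
```

carry_out(
  moves=[
    [1, [0, 0, -1.45], [0, 0, 0]],
    [1, [0, 0, -1.45], [0, 0, 0]],
    [1, [0, 0, -2.95], [0, 0, 0]],
    [1, [0, 0, -2.95], [0, 0, 0]],
    [1, [0, 0, -2.95], [0, 0, 0]],
    [1, [0, 0, -2.95], [0, 0, 0]],
    [1, [0, 0, 0], [0, 0, 0]],
    [1, [0, 0, 0], [0, 0, 0]],
    [1, [0, 0, 0], [0, 0, 0]],
    [1, [0, 0, 0], [0, 0, 0]],
  ],
)

```text
time: 18.68
position: [0.4645, -0.3245, 0.1603]
tcp_rot: [0.724, -0.689, -0.001, 0.001]
contact_force: [-0.9, 0.1, -1.1]
opening: 0.0289
```

Run:
```python
from h import *
heldauto('w10'); X,Y=nest(0); print(X,Y)
```

```text
[ 232  225  184  105 7695]
231.5 227.98562449931674 404.5 230.47717178738048 35
[array([-41.1, -34.1,   7.9]), array([ 37.7, -32.8,   7.9])] len 78.8 yaw 0.94 centre [-2.2 -1.5  7.9]
[array([-40.3, -35. ,   4.9]), array([ 36.9, -33.7,   4.9])] len 77.2 yaw 0.94 centre [-2.2 -2.4  4.9]
[ 0.4647 -0.3246  0.1603] -87.15 0.02906003256860388
0.5514150657285268 0.037736290539781746
```

Run:
```python
from h import *
T=(.551,.0378); a=-85.9
plan([(*T,.165,a,1),(*T,.075,a,1,3),(1,3),(*T,.052,a,1,1.2),(*T,.0445,a,1,.25),(1,3)])
```

```text
[[1,[-3.58,-1.04,-0.05],[0,0,-0.1]],[1,[-3.57,-1.05,-0.05],[0,0,-0.1]],[1,[-3.57,-1.05,-0.05],[0,0,-0.1]],[1,[-3.57,-1.06,-0.05],[0,0,-0.1]],[1,[-3.57,-1.07,-0.05],[0,0,-0.1]],[1,[-3.57,-1.07,-0.04],[0,0,-0.2]],[1,[-3.56,-1.09,-0.05],[0,0,-0.1]],[1,[-3.56,-1.09,-0.04],[0,0,-0.2]],[1,[-3.56,-1.11,-0.05],[0.1,0,-0.1]],[1,[-3.56,-1.11,-0.04],[0,0,-0.2]]]
[[1,[0,0,2.25],[0,0,0]],[1,[0,0,2.25],[0,0,0]],[1,[0,0,2.25],[0,0,0]],[1,[0,0,2.25],[0,0,0]],[1,[0,0,0],[0,0,0]],[1,[0,0,0],[0,0,0]],[1,[0,0,0],[0,0,0]],[1,[0,0,1.15],[0,0,0]],[1,[0.01,-0.01,1.15],[0,0,0]],[1,[0,0,0.19],[0,0,0]]]
[[1,[0,0,0.19],[0,0,0]],[1,[0,0,0.19],[0,0,0]],[1,[0,0,0.18],[0,0,0]],[1,[0,0,0],[0,0,0]],[1,[0,0,0],[0,0,0]],[1,[0,0,0],[0,0,0]]]
```

carry_out(
  moves=[
    [1, [-3.57, -1.05, -0.05], [0, 0, -0.1]],
    [1, [-3.57, -1.05, -0.05], [0, 0, -0.1]],
    [1, [-3.57, -1.05, -0.05], [0, 0, -0.1]],
    [1, [-3.57, -1.06, -0.05], [0, 0, -0.1]],
    [1, [-3.57, -1.07, -0.05], [0, 0, -0.1]],
    [1, [-3.57, -1.07, -0.05], [0, 0, -0.2]],
    [1, [-3.56, -1.09, -0.05], [0, 0, -0.1]],
    [1, [-3.56, -1.09, -0.05], [0, 0, -0.2]],
    [1, [-3.56, -1.11, -0.05], [0, 0, -0.1]],
    [1, [-3.56, -1.11, 0], [0, 0, -0.2]],
  ],
)

```text
time: 19.62
position: [0.5516, 0.0387, 0.1648]
tcp_rot: [0.732, -0.681, -0.0, 0.001]
contact_force: [0.6, -0.4, -1.9]
opening: 0.0289
```

carry_out(
  moves=[
    [1, [0, 0, 2.25], [0, 0, 0]],
    [1, [0, 0, 2.25], [0, 0, 0]],
    [1, [0, 0, 2.25], [0, 0, 0]],
    [1, [0, 0, 2.25], [0, 0, 0]],
    [1, [0, 0, 0], [0, 0, 0]],
    [1, [0, 0, 0], [0, 0, 0]],
    [1, [0, 0, 0], [0, 0, 0]],
    [1, [0, 0, 1.15], [0, 0, 0]],
    [1, [0, 0, 1.0], [0, 0, 0]],
    [1, [0, 0, 0], [0, 0, 0]],
  ],
)

```text
time: 20.45
position: [0.5516, 0.0366, 0.0539]
tcp_rot: [0.732, -0.681, 0.0, 0.001]
contact_force: [-0.5, 0.4, -0.7]
opening: 0.0292
```

carry_out(
  moves=[
    [1, [0, 0, 0], [0, 0, 0]],
    [1, [0, 0, 0], [0, 0, 0]],
    [1, [0, 0, 0.2], [0, 0, 0]],
    [1, [0, 0, 0.2], [0, 0, 0]],
    [1, [0, 0, 0.2], [0, 0, 0]],
    [1, [0, 0, 0.2], [0, 0, 0]],
    [1, [0, 0, 0], [0, 0, 0]],
    [1, [0, 0, 0], [0, 0, 0]],
  ],
)

```text
time: 21.12
position: [0.5524, 0.0367, 0.0467]
tcp_rot: [0.732, -0.681, 0.001, 0.0]
contact_force: [-0.5, 0.7, 3.9]
opening: 0.0292
```

carry_out(
  moves=[
    [0.35, [0, 0, 0], [0, 0, 0]],
    [0.35, [0, 0, 0], [0, 0, 0]],
    [0.35, [0, 0, 0], [0, 0, 0]],
    [0.35, [0, 0, 0], [0, 0, 0]],
    [0.35, [0, 0, -2], [0, 0, 0]],
    [0.35, [0, 0, -2], [0, 0, 0]],
    [0.35, [0, 0, -3], [0, 0, 0]],
    [0.35, [0, 2.5, -3.0], [0, 0, 0]],
    [0.35, [0, 3, -2], [0, 0, 0]],
    [0.35, [0, 0, 0], [0, 0, 0]],
  ],
)

```text
time: 21.95
position: [0.4937, 0.033, 0.1694]
tcp_rot: [0.732, -0.681, 0.001, 0.001]
contact_force: [-1.7, -0.5, -0.1]
opening: 0.0554
```

carry_out(
  moves=[
    [0.35, [0, 0, 0], [0, 0, 0]],
    [0.35, [0, 0, 0], [0, 0, 0]],
    [0.35, [0, 0, 0], [0, 0, 0]],
  ],
)

```text
time: 22.2
position: [0.4978, 0.0329, 0.1657]
tcp_rot: [0.732, -0.681, 0.0, 0.001]
contact_force: [-0.1, -0.0, -0.4]
opening: 0.0557
```

Run:
```python
from h import *
snap('wrist','w11'); snap('top','top3'); nestcheck('w11'); yel('top3')
fetch('D')
```

```text
3136 c 36.9 61.0 48.1 62.4 89.9
3361 c 37.0 34.8 63.3 61.4 0.8
5626 c 38.4 -47.8 62.6 82.0 0.8
5114 c -36.1 45.4 63.3 80.4 0.8
[471. 106.] 182 [ 0.9424 -0.5519]
[487. 106.] 180 [ 0.9423 -0.6012]
[503.1 105.9] 181 [ 0.9421 -0.6503]
[350. 150.] 80 [ 0.8085 -0.1798]
[603.4 202.6] 1249 [ 0.6408 -0.9448]
[307.8 207. ] 103 [ 0.6351 -0.0501]
[277.1 209.4] 100 [0.6284 0.0426]
[429.3 262.2] 98 [ 0.4648 -0.4131]
[[0.35,[3.35,-0.22,-0.06],[0,0,1.3]],[0.35,[3.35,-0.3,-0.06],[0,0,1.3]],[0.35,[3.34,-0.37,-0.06],[0,0,1.2]],[0.35,[3.33,-0.44,-0.06],[0,0,1.3]],[0.35,[3.32,-0.52,-0.06],[0,0,1.2]],[0.35,[3.31,-0.59,-0.07],[0,0,1.3]],[0.35,[3.29,-0.66,-0.06],[0.1,-0.1,1.2]],[0.35,[3.67,0.77,0.33],[0,0,0]],[0.35,[3.67,0.77,0.33],[0,0,0]],[0.35,[3.67,0.77,0.33],[0,0,0]]]
[[0.35,[3.67,0.77,0.33],[0,0,0]],[0.35,[3.67,0.77,0.34],[0,0,0]],[0.35,[3.67,0.76,0.33],[0,0,0]],[0.35,[0,0,0],[0,0,0]],[0.35,[0,0,0],[0,0,0]],[0.35,[0,0,3.33],[0,0,0]],[0.35,[0,0,3.34],[0,0,0]],[0.35,[0.01,0.01,3.33],[0,0,0]],[0.35,[0,0,1.85],[0,0,0]],[0.35,[0,0,1.85],[0,0,0]]]
[[0.35,[0,0,0],[0,0,0]],[0.35,[0,0,0],[0,0,0]],[0.35,[0,0,0],[0,0,0]],[0.35,[0,0,0],[0,0,0]],[0.35,[0,0,0],[0,0,0]],[1,[0,0,0],[0,0,0]],[1,[0,0,0],[0,0,0]],[1,[0,0,0],[0,0,0]],[1,[0,0,0],[0,0,0]],[1,[0,0,0],[0,0,0]]]
[[1,[0,0,-1.45],[0,0,0]],[1,[0,0,-1.45],[0,0,0]],[1,[0,0,-2.95],[0,0,0]],[1,[0,0,-2.95],[0,0,0]],[1,[0,-0.01,-2.95],[0,0,0]],[1,[-0.01,0,-2.95],[0,0,0]],[1,[0,0,0],[0,0,0]],[1,[0,0,0],[0,0,0]],[1,[0,0,0],[0,0,0]],[1,[0,0,0],[0,0,0]]]
[[1,[0,0,0],[0,0,0]],[1,[0,0,0],[0,0,0]]]
```

Three boards are placed in their nests. Next, board D.

carry_out(
  moves=[
    [0.35, [3.35, -0.22, -0.06], [0, 0, 1.3]],
    [0.35, [3.35, -0.3, -0.06], [0, 0, 1.3]],
    [0.35, [3.34, -0.37, -0.06], [0, 0, 1.2]],
    [0.35, [3.33, -0.44, -0.06], [0, 0, 1.3]],
    [0.35, [3.32, -0.52, -0.06], [0, 0, 1.2]],
    [0.35, [3.31, -0.59, -0.07], [0, 0, 1.3]],
    [0.35, [3.29, -0.66, -0.06], [0, 0, 1.2]],
    [0.35, [3.67, 0.77, 0.33], [0, 0, 0]],
    [0.35, [3.67, 0.77, 0.33], [0, 0, 0]],
    [0.35, [3.67, 0.77, 0.33], [0, 0, 0]],
  ],
)

```text
time: 23.13
position: [0.4975, -0.3097, 0.1601]
tcp_rot: [-0.678, 0.735, -0.0, -0.001]
contact_force: [1.3, 0.5, -0.6]
opening: 0.0552
```

carry_out(
  moves=[
    [0.35, [3.67, 0.77, 0.33], [0, 0, 0]],
    [0.35, [3.67, 0.77, 0.33], [0, 0, 0]],
    [0.35, [3.67, 0.77, 0.33], [0, 0, 0]],
    [0.35, [0, 0, 0], [0, 0, 0]],
    [0.35, [0, 0, 0], [0, 0, 0]],
    [0.35, [0, 0, 3.33], [0, 0, 0]],
    [0.35, [0, 0, 3.33], [0, 0, 0]],
    [0.35, [0, 0, 3.33], [0, 0, 0]],
    [0.35, [0, 0, 1.85], [0, 0, 0]],
    [0.35, [0, 0, 1.0], [0, 0, 0]],
  ],
)

```text
time: 23.97
position: [0.4646, -0.4127, 0.0196]
tcp_rot: [-0.678, 0.735, 0.003, -0.0]
contact_force: [-0.7, -0.3, -1.1]
opening: 0.0556
```

carry_out(
  moves=[
    [0.35, [0, 0, 0.8], [0, 0, 0]],
    [0.35, [0, 0, 0], [0, 0, 0]],
    [0.35, [0, 0, 0], [0, 0, 0]],
    [0.35, [0, 0, 0], [0, 0, 0]],
    [1, [0, 0, 0], [0, 0, 0]],
    [1, [0, 0, 0], [0, 0, 0]],
    [1, [0, 0, 0], [0, 0, 0]],
    [1, [0, 0, 0], [0, 0, 0]],
    [1, [0, 0, 0], [0, 0, 0]],
    [1, [0, 0, 0], [0, 0, 0]],
  ],
)

```text
time: 24.8
position: [0.4665, -0.4169, 0.0166]
tcp_rot: [-0.678, 0.735, -0.002, -0.001]
contact_force: [0.2, 0.5, 7.0]
opening: 0.0289
```

carry_out(
  moves=[
    [1, [0, 0, -1.45], [0, 0, 0]],
    [1, [0, 0, -1.45], [0, 0, 0]],
    [1, [0, 0, -2.95], [0, 0, 0]],
    [1, [0, 0, -2.95], [0, 0, 0]],
    [1, [0, 0, -2.95], [0, 0, 0]],
    [1, [0, 0, -2.95], [0, 0, 0]],
    [1, [0, 0, 0], [0, 0, 0]],
    [1, [0, 0, 0], [0, 0, 0]],
    [1, [0, 0, 0], [0, 0, 0]],
    [1, [0, 0, 0], [0, 0, 0]],
  ],
)

```text
time: 25.63
position: [0.4647, -0.4147, 0.1605]
tcp_rot: [-0.678, 0.735, 0.001, -0.001]
contact_force: [0.8, 0.2, -2.4]
opening: 0.0288
```

Run:
```python
from h import *
heldauto('w12'); X,Y=nest(1); print(X,Y)
```

```text
[ 233  229  175  101 7755]
232.5 228.928490990991 407.5 229.23817567567565 36
[array([-40.7, -33.6,   7.9]), array([ 39. , -33.3,   7.9])] len 79.7 yaw 0.18 centre [-1.  -1.5  7.9]
[array([-39.9, -34.5,   4.9]), array([ 38.2, -34.2,   4.9])] len 78.1 yaw 0.18 centre [-1.  -2.3  4.9]
[ 0.4648 -0.4148  0.1604] -94.65 0.02895778300905748
0.556710956208807 -0.05411115658870886
```

Run:
```python
from h import *
T=(.5552,-.0525); a=-86.5
plan([(*T,.165,a,1),(*T,.075,a,1,3),(1,3),(*T,.0535,a,1,1.2)])
```

```text
[[1,[-3.68,-0.61,-0.04],[0,0,-0.8]],[1,[-3.68,-0.66,-0.05],[0,0,-0.8]],[1,[-3.67,-0.71,-0.04],[0,0,-0.8]],[1,[-3.66,-0.76,-0.05],[0,0,-0.8]],[1,[-3.64,-0.81,-0.04],[0,0,-0.8]],[1,[-3.63,-0.86,-0.05],[0,0,-0.8]],[1,[-3.62,-0.91,-0.04],[0,0,-0.8]],[1,[-3.61,-0.96,-0.05],[0,0,-0.9]],[1,[-3.59,-1.02,-0.04],[0.1,0,-0.8]],[1,[-3.58,-1.08,-0.04],[0,0.1,-0.9]]]
[[1,[0,0,3.0],[0,0,0]],[1,[0,0,3.0],[0,0,0]],[1,[-0.01,0,3.0],[0,0,0]],[1,[0,0,0],[0,0,0]],[1,[0,0,0],[0,0,0]],[1,[0,0,0],[0,0,0]],[1,[0,0,1.07],[0,0,0]],[1,[0,0,1.08],[0,0,0]]]
```

carry_out(
  moves=[
    [1, [-3.68, -0.61, -0.04], [0, 0, -0.8]],
    [1, [-3.68, -0.66, -0.05], [0, 0, -0.8]],
    [1, [-3.67, -0.71, -0.04], [0, 0, -0.8]],
    [1, [-3.66, -0.76, -0.05], [0, 0, -0.8]],
    [1, [-3.64, -0.81, -0.04], [0, 0, -0.8]],
    [1, [-3.63, -0.86, -0.05], [0, 0, -0.8]],
    [1, [-3.62, -0.91, -0.04], [0, 0, -0.8]],
    [1, [-3.61, -0.96, -0.05], [0, 0, -0.9]],
    [1, [-3.59, -1.02, -0.04], [0, 0, -0.8]],
    [1, [-3.58, -1.08, -0.04], [0, 0, -0.9]],
  ],
)

```text
time: 26.57
position: [0.5556, -0.0515, 0.165]
tcp_rot: [0.729, -0.685, -0.0, 0.001]
contact_force: [0.6, 0.6, -1.7]
opening: 0.0293
```

carry_out(
  moves=[
    [1, [0, 0, 2.25], [0, 0, 0]],
    [1, [0, 0, 2.25], [0, 0, 0]],
    [1, [0, 0, 2.25], [0, 0, 0]],
    [1, [0, 0, 2.25], [0, 0, 0]],
    [1, [0, 0, 0], [0, 0, 0]],
    [1, [0, 0, 0], [0, 0, 0]],
    [1, [0, 0, 0], [0, 0, 0]],
    [1, [0, 0, 1.15], [0, 0, 0]],
    [1, [0, 0, 1.0], [0, 0, 0]],
    [1, [0, 0, 0], [0, 0, 0]],
  ],
)

```text
time: 27.4
position: [0.5557, -0.0537, 0.054]
tcp_rot: [0.729, -0.685, 0.0, 0.001]
contact_force: [-0.4, 0.3, -1.7]
opening: 0.0287
```

carry_out(
  moves=[
    [1, [0, 0, 0], [0, 0, 0]],
    [1, [0, 0, 0], [0, 0, 0]],
    [1, [0, 0, 0.2], [0, 0, 0]],
    [1, [0, 0, 0.2], [0, 0, 0]],
    [1, [0, 0, 0.2], [0, 0, 0]],
    [1, [0, 0, 0.2], [0, 0, 0]],
    [1, [0, 0, 0], [0, 0, 0]],
    [1, [0, 0, 0], [0, 0, 0]],
  ],
)

```text
time: 28.07
position: [0.5568, -0.0536, 0.0476]
tcp_rot: [0.729, -0.685, 0.001, 0.0]
contact_force: [-1.8, 1.4, 9.7]
opening: 0.0291
```

carry_out(
  moves=[
    [0.35, [0, 0, 0], [0, 0, 0]],
    [0.35, [0, 0, 0], [0, 0, 0]],
    [0.35, [0, 0, 0], [0, 0, 0]],
    [0.35, [0, 0, 0], [0, 0, 0]],
    [0.35, [0, 0, -2], [0, 0, 0]],
    [0.35, [0, 0, -2], [0, 0, 0]],
    [0.35, [0, 0, -3.5], [0, 0, 0]],
    [0.35, [-1.5, 1.5, -3.5], [0, 0, 0]],
    [0.35, [-1.5, 1.5, -3.5], [0, 0, 0]],
    [0.35, [-1, 1.5, -3.5], [0, 0, 0]],
  ],
)

```text
time: 28.9
position: [0.5076, -0.0153, 0.2276]
tcp_rot: [0.729, -0.685, 0.0, 0.001]
contact_force: [1.4, -0.8, -1.2]
opening: 0.0553
```

carry_out(
  moves=[
    [0.35, [-1, 1.5, -3], [0, 0, 0]],
    [0.35, [0, 0, 0], [0, 0, 0]],
    [0.35, [0, 0, 0], [0, 0, 0]],
    [0.35, [0, 0, 0], [0, 0, 0]],
    [0.35, [0, 0, 0], [0, 0, 0]],
  ],
)

```text
time: 29.32
position: [0.4927, -0.0073, 0.2551]
tcp_rot: [0.729, -0.685, -0.0, 0.001]
contact_force: [-0.7, 0.4, 0.5]
opening: 0.0553
```

Run:
```python
from h import *
snap('wrist','w13'); snap('top','top4'); nestcheck('w13'); yel('top4')
print(env.get_obs()['position'])
s=load('top4'); t=load('top0'); d=np.abs(s['pixels'][190:300,120:225].astype(int)-t['pixels'][190:300,120:225]).sum(2); print('cover change px',(d>60).sum())
plan([(.45,.30,.27,PY-90,.35),(.35,4)])
```

```text
3700 c 39.5 -47.8 63.9 80.4 0.2
1246 c 38.3 72.7 24.3 63.9 89.7
2033 c 38.4 37.5 63.9 64.3 0.1
2877 c -35.6 45.5 63.9 80.1 1.0
3070 c -37.5 -45.2 62.7 80.3 0.1
[471. 106.] 182 [ 0.9424 -0.5519]
[487. 106.] 180 [ 0.9423 -0.6012]
[503.1 105.9] 181 [ 0.9421 -0.6503]
[350. 150.] 80 [ 0.8085 -0.1798]
[603.4 202.6] 1248 [ 0.6408 -0.9448]
[307.8 206.7] 98 [ 0.6359 -0.05  ]
[277.3 208.6] 91 [0.6309 0.0421]
[ 0.49268799 -0.00728932  0.25486101]
cover change px 5
[[0.35,[-3.44,0.26,-0.17],[0,0,0]],[0.35,[-3.44,0.26,-0.17],[0,0,0]],[0.35,[-3.44,0.26,-0.17],[0,0,0]],[0.35,[-3.44,0.27,-0.17],[0,0,0]],[0.35,[-3.43,0.26,-0.17],[0,0,0]],[0.35,[-3.44,0.27,-0.17],[0,0,0.1]],[0.35,[-3.43,0.27,-0.17],[0.1,0,0]],[0.35,[-3.44,0.27,-0.18],[0,0,0.1]],[0.35,[-3.43,0.28,-0.17],[0.1,-0.1,0]],[0.35,[0,0,0],[0,0,0]]]
[[0.35,[0,0,0],[0,0,0]],[0.35,[0,0,0],[0,0,0]],[0.35,[0,0,0],[0,0,0]]]
```

All four boards lie flat in their nests, and the cover and bystanders are unmoved. I'm going to look at the cover now.

carry_out(
  moves=[
    [0.35, [-3.8, 0.26, -0.17], [0, 0, 0]],
    [0.35, [-3.8, 0.26, -0.17], [0, 0, 0]],
    [0.35, [-3.8, 0.26, -0.17], [0, 0, 0]],
    [0.35, [-3.8, 0.26, -0.17], [0, 0, 0]],
    [0.35, [-3.8, 0.26, -0.17], [0, 0, 0]],
    [0.35, [-3.8, 0.26, -0.17], [0, 0, 0]],
    [0.35, [-3.8, 0.26, -0.17], [0, 0, 0]],
    [0.35, [-3.8, 0.26, -0.17], [0, 0, 0]],
    [0.35, [-3.8, 0.26, -0.17], [0, 0, 0]],
    [0.35, [0, 0, 0], [0, 0, 0]],
  ],
)

```text
time: 30.25
position: [0.4478, 0.3389, 0.2701]
tcp_rot: [0.73, -0.683, -0.001, -0.0]
contact_force: [1.3, 0.7, -0.8]
opening: 0.0552
```

carry_out(
  moves=[
    [0.35, [0, 0, 0], [0, 0, 0]],
    [0.35, [0, 0, 0], [0, 0, 0]],
    [0.35, [0, 0, 0], [0, 0, 0]],
    [0.35, [0, 0, 0], [0, 0, 0]],
    [0.35, [0, 0, 0], [0, 0, 0]],
  ],
)

```text
time: 30.67
position: [0.4489, 0.3315, 0.271]
tcp_rot: [0.728, -0.686, 0.001, 0.001]
contact_force: [-0.8, -0.5, 0.5]
opening: 0.0555
```

Run:
```python
from h import *
snap('wrist','w14'); print(env.get_obs()['position']); crop('w14',120,0,520,280,2,'w14c')
```

```text
[0.44889131 0.33175588 0.2711734 ]
```

View pics/w14c.png

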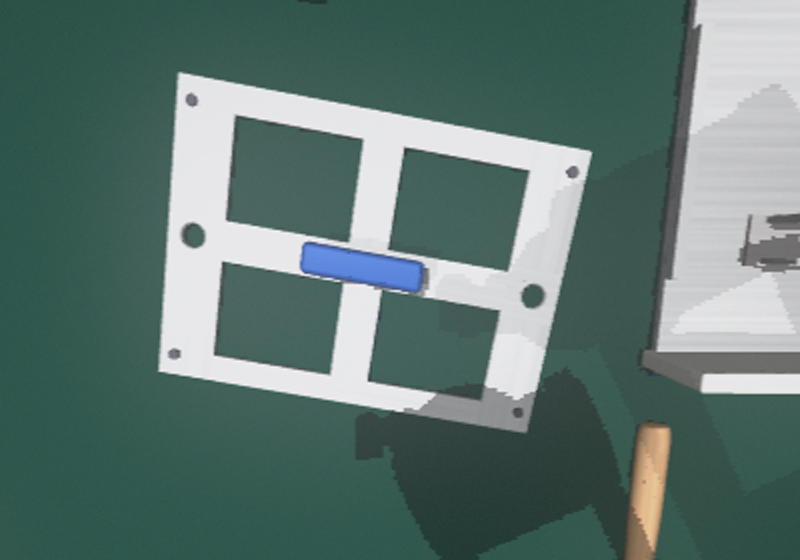

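The cover lies flat with its holes at crop (194,235) and (532,296), corners at (179,73), (591,151), (527,432) and (160,372), and a blue bar at (362,267).

Run:
```python
from h import *
s=load('w14')
P=rect(s,[(194,235),(532,296)],2,120,0,.005);v=P[0]-P[1];print('holes',P.mean(0),np.linalg.norm(v),np.degrees(np.arctan2(v[1],v[0])))
Q=rect(s,[(179,73),(591,151),(527,432),(160,372)],2,120,0,.005);v=Q[0]-Q[1]+Q[3]-Q[2];print(Q.mean(0),np.linalg.norm(v)/2,np.degrees(np.arctan2(v[1],v[0])))
c=(P.mean(0)+Q.mean(0))/2; print(c)
x,y=.519,.357
plan([(*c,.14,-6.2,.35),(.35,3),(*c,.06,-6.2,.35,3),(*c,.020,-6.2,.35,1.3),(.35,4),(1,6)])
```

```text
holes [0.51972314 0.3561136 ] 0.19455879417988883 83.52382416397077
[0.51951632 0.35573981] 0.22332368895831178 83.78403769628189
[0.51961973 0.3559267 ]
[[0.35,[-0.17,-0.6,1.09],[0,0,-6.7]],[0.35,[-0.1,-0.62,1.09],[0,0,-6.7]],[0.35,[-0.02,-0.62,1.09],[0,0,-6.7]],[0.35,[0.05,-0.62,1.09],[0,0,-6.7]],[0.35,[0.12,-0.61,1.09],[0,0,-6.7]],[0.35,[0.19,-0.59,1.09],[0,0,-6.7]],[0.35,[0.26,-0.57,1.1],[0,0,-6.7]],[0.35,[0.33,-0.53,1.09],[0,0,-6.7]],[0.35,[0.38,-0.49,1.1],[0,0,-6.7]],[0.35,[0.44,-0.44,1.09],[0,0,-6.7]]]
[[0.35,[0.49,-0.39,1.1],[0.1,0,-6.7]],[0.35,[0.53,-0.33,1.09],[0,0,-6.6]],[0.35,[0,0,0],[0,0,0]],[0.35,[0,0,0],[0,0,0]],[0.35,[0,0,0],[0,0,0]],[0.35,[0,0,2.67],[0,0,0]],[0.35,[0,0,2.67],[0,0,0]],[0.35,[0,0,2.66],[0,0,0]],[0.35,[0,0,1.0],[0,0,0]],[0.35,[0,0,1.0],[0,0,0]]]
[[0.35,[0,0,1.0],[0,0,0]],[0.35,[0,0,1.0],[0,0,0]],[0.35,[0,0,0],[0,0,0]],[0.35,[0,0,0],[0,0,0]],[0.35,[0,0,0],[0,0,0]],[0.35,[0,0,0],[0,0,0]],[1,[0,0,0],[0,0,0]],[1,[0,0,0],[0,0,0]],[1,[0,0,0],[0,0,0]],[1,[0,0,0],[0,0,0]]]
[[1,[0,0,0],[0,0,0]],[1,[0,0,0],[0,0,0]]]
```

carry_out(
  moves=[
    [0.35, [-0.17, -0.6, 1.09], [0, 0, -6.7]],
    [0.35, [-0.1, -0.62, 1.09], [0, 0, -6.7]],
    [0.35, [0, -0.62, 1.09], [0, 0, -6.7]],
    [0.35, [0.05, -0.62, 1.09], [0, 0, -6.7]],
    [0.35, [0.12, -0.61, 1.09], [0, 0, -6.7]],
    [0.35, [0.19, -0.6, 1.09], [0, 0, -6.7]],
    [0.35, [0.26, -0.57, 1.1], [0, 0, -6.7]],
    [0.35, [0.33, -0.53, 1.09], [0, 0, -6.7]],
    [0.35, [0.38, -0.49, 1.1], [0, 0, -6.7]],
    [0.35, [0.44, -0.44, 1.09], [0, 0, -6.7]],
  ],
)

```text
time: 31.55
position: [0.5082, 0.3523, 0.1616]
tcp_rot: [0.986, -0.167, 0.0, 0.001]
contact_force: [-0.7, 0.1, -0.4]
opening: 0.0555
```

carry_out(
  moves=[
    [0.35, [0.49, -0.39, 1.1], [0, 0, -6.7]],
    [0.35, [0.53, -0.33, 1.09], [0, 0, -6.6]],
    [0.35, [0, 0, 3.0], [0, 0, 0]],
    [0.35, [0, 0, 3.0], [0, 0, 0]],
    [0.35, [0, 0, 0], [0, 0, 0]],
    [0.35, [0, 0, 0], [0, 0, 0]],
    [0.35, [0, 0, 0], [0, 0, 0]],
    [0.35, [0, 0, 0], [0, 0, 0]],
    [0.35, [0, 0, 0], [0, 0, 0]],
    [0.35, [0, 0, 0], [0, 0, 0]],
  ],
)

```text
time: 32.38
position: [0.5204, 0.3574, 0.0817]
tcp_rot: [0.999, -0.054, 0.001, 0.0]
contact_force: [0.1, 0.7, -0.0]
opening: 0.0558
```

Run:
```python
from h import *
o=env.get_obs(); print(o['position'],Ro.from_quat(o['tcp_rot']).as_matrix()[:,0],o['joints'].round(2))
plan([(.5197,.3560,.020,-6.3,.35,1.2)])
```

```text
[0.52035339 0.35737914 0.08171398] [ 0.99424546 -0.10709652  0.00251053] [ 0.49  0.56  1.59 -0.    0.99  0.6 ]
[[0.35,[-0.01,0.02,1.03],[0,0,0]],[0.35,[-0.01,0.02,1.03],[0,0,0]],[0.35,[-0.01,0.03,1.03],[0,0,0]],[0.35,[-0.01,0.02,1.03],[0,0,0.1]],[0.35,[-0.01,0.03,1.03],[0,-0.1,0]],[0.35,[-0.01,0.02,1.02],[0,0,0.1]]]
```

carry_out(
  moves=[
    [0.35, [0, 0.02, 1.03], [0, 0, 0]],
    [0.35, [0, 0.02, 1.03], [0, 0, 0]],
    [0.35, [0, 0.03, 1.03], [0, 0, 0]],
    [0.35, [0, 0.02, 1.03], [0, 0, 0.1]],
    [0.35, [0, 0.03, 1.03], [0, 0, 0]],
    [0.35, [0, 0.02, 0.8], [0, 0, 0]],
    [0.35, [0, 0, 0], [0, 0, 0]],
    [0.35, [0, 0, 0], [0, 0, 0]],
    [0.35, [0, 0, 0], [0, 0, 0]],
  ],
)

```text
time: 33.13
position: [0.5195, 0.3555, 0.0206]
tcp_rot: [0.999, -0.054, 0.0, 0.001]
contact_force: [-0.4, 0.5, -0.5]
opening: 0.0558
```

carry_out(
  force=70,
  moves=[
    [1, [0, 0, 0], [0, 0, 0]],
    [1, [0, 0, 0], [0, 0, 0]],
    [1, [0, 0, 0], [0, 0, 0]],
    [1, [0, 0, 0], [0, 0, 0]],
    [1, [0, 0, 0], [0, 0, 0]],
    [1, [0, 0, 0], [0, 0, 0]],
    [1, [0, 0, 0], [0, 0, 0]],
    [1, [0, 0, 0], [0, 0, 0]],
  ],
)

```text
time: 33.8
position: [0.5196, 0.3557, 0.0213]
tcp_rot: [0.999, -0.055, 0.001, 0.0]
contact_force: [-0.9, 0.9, 5.5]
opening: 0.0148
```

carry_out(
  moves=[
    [1, [0, 0, -1], [0, 0, 0]],
    [1, [0, 0, -2], [0, 0, 0]],
    [1, [0, 0, -3], [0, 0, 0]],
    [1, [0, 0, -3], [0, 0, 0]],
    [1, [0, 0, -3], [0, 0, 0]],
    [1, [0, 0, -3], [0, 0, 0]],
    [1, [0, 0, 0], [0, 0, 0]],
    [1, [0, 0, 0], [0, 0, 0]],
    [1, [0, 0, 0], [0, 0, 0]],
    [1, [0, 0, 0], [0, 0, 0]],
  ],
)

```text
time: 34.63
position: [0.5177, 0.3548, 0.1686]
tcp_rot: [0.999, -0.055, -0.002, 0.002]
contact_force: [1.3, 0.0, -3.3]
opening: 0.0147
```

Run:
```python
from h import *
for i in range(2): snap('wrist','w15')
o=env.get_obs(); print(o['position'],Ro.from_quat(o['tcp_rot']).as_matrix()[:,0],o['opening'],o['contact_force'])
```

```text
[0.51799182 0.35490006 0.16856299] [ 0.99404843 -0.10890025 -0.0029083 ] 0.014580386102779013 [-0.16075929 -0.66208865 -2.98080339]
```

View pics/w15.png

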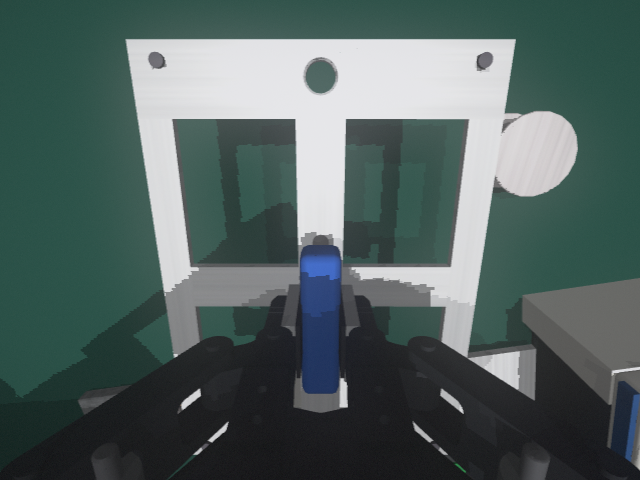

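The cover is held level, with its far edge at (127,39)–(515,39) and the left hole at (321,75). I'll measure its offset in the tool frame and plan the placing.

Run:
```python
from h import *
s=load('w15'); o=env.get_obs(); p=o['position']; R=Ro.from_quat(o['tcp_rot']).as_matrix()
for dz in(.013,.016,.019):
    # plane normal tool z: intersect in tool frame
    c=R.T@(-s['R'].T@s['t']-p); L=[]
    for uv in((321,75.5),(127,39.5),(515,39.5)):
        d=R.T@s['R'].T@np.linalg.inv(s['mtx'])@np.array([*uv,1.]); L.append(((c+d*(dz-c[2])/d[2])*1000).round(1)[:2])
    print(dz,*L,'w',np.linalg.norm(L[1]-L[2]))
plan([(.45,.25,.17,-2,1),(.592,-.006,.17,3.3,1)])
```

```text
0.013 [  0.5 -98.3] [ -77.3 -111.6] [  78.3 -111.3] w 155.60028920281607
0.016 [  0.5 -98.6] [ -78.8 -112.2] [  79.8 -112. ] w 158.60012610335465
0.019 [  0.5 -99. ] [ -80.3 -112.9] [  81.3 -112.6] w 161.6002784651066
[[1,[-1.4,2.79,-0.02],[0.1,0,-1.1]],[1,[-1.46,2.77,-0.03],[0,0.1,-1.1]],[1,[-1.51,2.73,-0.03],[0.1,0,-1.0]],[1,[-1.56,2.71,-0.03],[0,0.1,-1.1]],[1,[1.88,3.14,0],[0,0,-0.7]],[1,[1.84,3.16,0],[0,0,-0.7]],[1,[1.81,3.18,0],[0,0,-0.6]],[1,[1.77,3.2,0],[0,0,-0.7]],[1,[1.73,3.22,0],[0,0,-0.6]],[1,[1.7,3.24,0],[0,0,-0.7]]]
[[1,[1.66,3.27,0.01],[0,0,-0.6]],[1,[1.63,3.28,0],[0,0,-0.7]]]
```

carry_out(
  moves=[
    [1, [-1.4, 2.79, 0], [0, 0, -1.1]],
    [1, [-1.46, 2.77, 0], [0, 0, -1.1]],
    [1, [-1.51, 2.73, 0], [0, 0, -1.0]],
    [1, [-1.56, 2.71, 0], [0, 0, -1.1]],
    [1, [1.88, 3.14, 0], [0, 0, -0.7]],
    [1, [1.84, 3.16, 0], [0, 0, -0.7]],
    [1, [1.81, 3.18, 0], [0, 0, -0.6]],
    [1, [1.77, 3.2, 0], [0, 0, -0.7]],
    [1, [1.73, 3.22, 0], [0, 0, -0.6]],
    [1, [1.7, 3.24, 0], [0, 0, -0.7]],
  ],
)

```text
time: 35.57
position: [0.5575, 0.0571, 0.17]
tcp_rot: [1.0, 0.018, -0.001, 0.001]
contact_force: [0.5, 0.7, -3.4]
opening: 0.0148
```

carry_out(
  moves=[
    [1, [1.66, 3.27, 0], [0, 0, -0.6]],
    [1, [1.63, 3.28, 0], [0, 0, -0.7]],
    [1, [0, 0, 0], [0, 0, 0]],
    [1, [0, 0, 2], [0, 0, 0]],
    [1, [0, 0, 2], [0, 0, 0]],
    [1, [0, 0, 2], [0, 0, 0]],
    [1, [0, 0, 0], [0, 0, 0]],
    [1, [0, 0, 0], [0, 0, 0]],
    [1, [0, 0, 0], [0, 0, 0]],
    [1, [0, 0, 0], [0, 0, 0]],
  ],
)

```text
time: 36.4
position: [0.5942, -0.0053, 0.1123]
tcp_rot: [1.0, 0.029, 0.001, 0.001]
contact_force: [-0.2, 0.3, -3.2]
opening: 0.0146
```

Run:
```python
from h import *
for i in range(3): s=snap('wrist','w16')
o=env.get_obs(); p=o['position'];print(p,np.degrees(np.arctan2(*Ro.from_quat(o['tcp_rot']).as_matrix()[[1,0],0])),o['contact_force'])
c,sn=np.cos(np.radians(PY)),np.sin(np.radians(PY))
pin=np.array([PC[0]-sn*.098,PC[1]+c*.098]);print('pin',pin,'pix tip',pix(s,(*pin,.054)),'rib',pix(s,(*pin,.038)))
plan([(.5915,-.0066,.095,3.3,1,1.5)])
crop('w16',200,20,440,160,3.3,'w16c')
```

```text
[ 0.59407244 -0.00535146  0.11227333] 3.3618198238836654 [-0.75342645 -0.5940584  -3.67985723]
pin [0.58635873 0.0918375 ] pix tip [315.03522448  89.14954416] rib [315.36483605  92.02389668]
[[1,[-0.13,0.05,0.86],[0.1,-0.1,0]],[1,[-0.14,0.06,0.87],[0,0,0.1]]]
```

View pics/w16c.png

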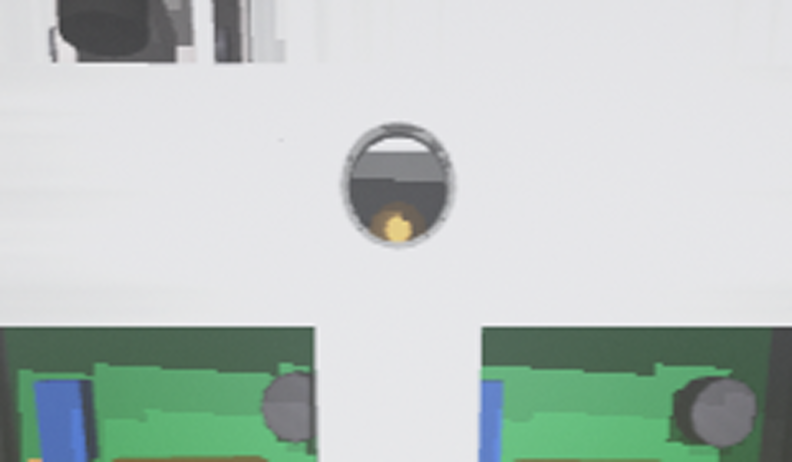

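Through the hole I see the pin tip at crop (398,228), in the same column as the hole centre (399,186). I'll work out the shift relative to the hole with this same camera, so its bias cancels.

Run:
```python
from h import *
s=load('w16'); f=lambda u,v:((u+.5)/3.3-.5+200,(v+.5)/3.3-.5+20)
C=-s['R'].T@s['t']; print('cam',C.round(4),s['mtx'][:2,2])
p=env.get_obs()['position']
hole=at(s,f(399,186),p[2]-.0163); pin=at(s,f(398,228),.054); print(hole,pin,pin-hole)
c,sn=np.cos(np.radians(3.36)),np.sin(np.radians(3.36)); d=(pin-hole)[:2]; print('tool x,y shift',c*d[0]+sn*d[1],-(-sn*d[0]+c*d[1]))
# pin bases from the earlier view for check
w=load('w2')
for u in((192,297),(630,268)): print(at(w,((u[0]+.5)/2.5-.5+160,(u[1]+.5)/2.5-.5),.054))
w=load('w13'); 
crop('w13',160,40,480,280,2.5,'w13c')
```

```text
cam [0.5898 0.0726 0.2545] [320.12944904 236.47478431]
[0.58913233 0.09305017 0.09597333] [0.58915684 0.09220105 0.054     ] [ 2.45077545e-05 -8.49118425e-04 -4.19733275e-02]
tool x,y shift -2.530074381693238e-05 0.0008490951666336932
[0.58677034 0.09206137 0.054     ]
[ 0.5984625  -0.10351836  0.054     ]
```

carry_out(
  moves=[
    [1, [0, 0.09, 1.0], [0, 0, 0]],
    [1, [0, 0, 1.0], [0, 0, 0]],
    [1, [0, 0, 0.9], [0, 0, 0]],
    [1, [0, 0, 0], [0, 0, 0]],
    [1, [0, 0, 0], [0, 0, 0]],
    [1, [0, 0, 0], [0, 0, 0]],
    [1, [0, 0, 0], [0, 0, 0]],
    [1, [0, 0, 0], [0, 0, 0]],
  ],
)

```text
time: 37.22
position: [0.5937, -0.0064, 0.0825]
tcp_rot: [1.0, 0.029, 0.0, 0.001]
contact_force: [-0.4, 0.4, -2.7]
opening: 0.015
```

Run:
```python
from h import *
for i in range(2): s=snap('wrist','w17')
o=env.get_obs(); p=o['position'];print(p,np.degrees(np.arctan2(*Ro.from_quat(o['tcp_rot']).as_matrix()[[1,0],0])),o['contact_force'])
im=s['pixels']; h=cv2.cvtColor(im,cv2.COLOR_RGB2HSV)[40:130,280:360]; m=cv2.inRange(h,(8,110,90),(30,255,255)); v,u=np.nonzero(m); print(len(u),u.mean()+280,v.mean()+40)
d=cv2.inRange(cv2.cvtColor(im,cv2.COLOR_RGB2GRAY)[40:130,280:360],0,175); n,l,st,ce=cv2.connectedComponentsWithStats(d); print([(st[i]+[280,40,0,0,0]).tolist() for i in range(1,n) if st[i,4]>30])
```

```text
[ 0.59359009 -0.00636999  0.0824934 ] 3.349838639926161 [-0.38204563 -0.64700441 -1.81336394]
0 nan nan
[[304, 57, 33, 37, 889], [280, 119, 16, 11, 176], [346, 119, 14, 11, 154]]<stdin>:4: RuntimeWarning: Mean of empty slice.
  ret = ret.dtype.type(ret / rcount)
```

Run:
```python
from h import *
s=load('w17'); im=s['pixels'].astype(int)[57:94,304:337]; m=(im[...,0]-im[...,2]>15); v,u=np.nonzero(m); print(m.sum(), u.min()+304,u.max()+304,v.min()+57,v.max()+57); 
for r in m: print(''.join('#' if x else '.' for x in r))
p=env.get_obs()['position']
if m.sum(): print(at(s,(u.mean()+304,v.mean()+57),.052)-at(s,(320.3,75.3),p[2]-.0163))
```

```text
362 312 331 71 92
.................................
.................................
.................................
.................................
.................................
.................................
.................................
.................................
.................................
.................................
.................................
.................................
.................................
.................................
..............########...........
............############.........
...........#############.........
...........##############........
..........#################......
.........##################......
.........###################.....
.........###################.....
........####################.....
........####################.....
........####################.....
........####################.....
........####################.....
........####################.....
.........##################......
.........##################......
.........##################......
..........################.......
..........################.......
..........###############........
...........############..........
............#########............
.................................
[ 0.00059749 -0.00075071 -0.0141934 ]
```

carry_out(
  moves=[
    [1, [0.05, 0.05, 0.3], [0, 0, 0]],
    [1, [0, 0, 0.3], [0, 0, 0]],
    [1, [0, 0, 0.3], [0, 0, 0]],
    [1, [0, 0, 0.2], [0, 0, 0]],
    [1, [0, 0, 0], [0, 0, 0]],
    [1, [0, 0, 0], [0, 0, 0]],
  ],
)

```text
time: 37.82
position: [0.5936, -0.0068, 0.0708]
tcp_rot: [1.0, 0.029, -0.0, 0.001]
contact_force: [0.1, 0.6, -2.1]
opening: 0.0145
```

carry_out(
  moves=[
    [1, [0, 0, 0.2], [0, 0, 0]],
    [1, [0, 0, 0.2], [0, 0, 0]],
    [1, [0, 0, 0.2], [0, 0, 0]],
    [1, [0, 0, 0], [0, 0, 0]],
    [1, [0, 0, 0], [0, 0, 0]],
  ],
)

```text
time: 38.23
position: [0.5937, -0.0068, 0.065]
tcp_rot: [1.0, 0.029, -0.0, 0.001]
contact_force: [0.8, 0.9, -2.4]
opening: 0.0149
```

carry_out(
  moves=[
    [1, [0, 0, 0.15], [0, 0, 0]],
    [1, [0, 0, 0.15], [0, 0, 0]],
    [1, [0, 0, 0.15], [0, 0, 0]],
    [1, [0, 0, 0], [0, 0, 0]],
    [1, [0, 0, 0], [0, 0, 0]],
  ],
)

```text
time: 38.65
position: [0.5941, -0.0069, 0.0613]
tcp_rot: [1.0, 0.029, 0.0, 0.001]
contact_force: [-1.6, -1.2, 4.8]
opening: 0.0145
```

carry_out(
  moves=[
    [1, [0, 0, 0.1], [0, 0, 0]],
    [1, [0, 0, 0.1], [0, 0, 0]],
    [1, [0, 0, 0], [0, 0, 0]],
    [1, [0, 0, 0], [0, 0, 0]],
  ],
)

```text
time: 38.98
position: [0.5953, -0.0068, 0.0612]
tcp_rot: [1.0, 0.029, 0.002, 0.001]
contact_force: [-3.9, 1.3, 18.5]
opening: 0.0145
```

Contact is at full depth with both pins through, so the cover should be seated. I'll release it and look.

carry_out(
  moves=[
    [1, [0, 0, -0.2], [0, 0, 0]],
    [0.35, [0, 0, 0], [0, 0, 0]],
    [0.35, [0, 0, 0], [0, 0, 0]],
    [0.35, [0, 0, 0], [0, 0, 0]],
    [0.35, [0, 0, 0], [0, 0, 0]],
    [0.35, [0, 0, -2], [0, 0, 0]],
    [0.35, [0, 0, -3], [0, 0, 0]],
    [0.35, [0, 0, -3.5], [0, 0, 0]],
    [0.35, [0, 0, -3.5], [0, 0, 0]],
    [1, [0, 0, -3], [0, 0, 0]],
  ],
)

```text
time: 39.82
position: [0.594, -0.0066, 0.2125]
tcp_rot: [1.0, 0.029, 0.0, 0.001]
contact_force: [0.5, 1.1, -0.6]
opening: 0.0445
```

carry_out(
  moves=[
    [1, [0, 0, 0], [0, 0, 0]],
    [1, [0, 0, 0], [0, 0, 0]],
    [1, [0, 0, 0], [0, 0, 0]],
    [1, [0, 0, 0], [0, 0, 0]],
    [1, [0, 0, 0], [0, 0, 0]],
  ],
)

```text
time: 40.23
position: [0.5926, -0.0065, 0.2088]
tcp_rot: [1.0, 0.029, -0.002, 0.001]
contact_force: [-0.0, 0.4, -0.6]
opening: 0.0002
```

```bash
cat >> h.py <<'E'
def loc(X):
    c,s=np.cos(np.radians(PY)),np.sin(np.radians(PY)); d=np.array(X[:2])-PC; return np.array([c*d[0]+s*d[1],-s*d[0]+c*d[1]])*1000
def wor(x,y):
    c,s=np.cos(np.radians(PY)),np.sin(np.radians(PY)); return PC+np.array([c*x-s*y,s*x+c*y])/1000
E
python3 - <<'E'
from h import *
s=snap('wrist','w18'); print(env.get_obs()['position'])
w=load('w2'); f=lambda u,v:((u+.5)/2.5-.5+160,(v+.5)/2.5-.5)
for n,uv,z in(('Larm',(130,396),.083),('Lred tip',(12,407),.108),('Lred base',(80,400),.075),('Rarm',(720,155),.083),('Rred base',(770,152),.075)): print(n,loc(at(w,f(*uv),z)))
E
```

```text
[ 0.59279525 -0.0064861   0.20893995]
Larm [-39.10555306 123.68505296]
Lred tip [-38.90514678 164.09892536]
Lred base [-40.0104339 148.3991691]
Rarm [  39.88845894 -125.25865156]
Rred base [  40.92557325 -148.27314126]
```

View pics/w18.png

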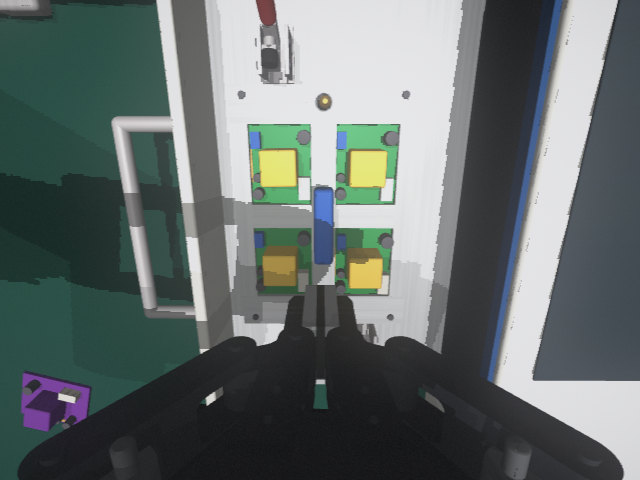

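The cover is seated: the left pin shows through its hole at (324,101), and all four boards show in the windows. The left clamp stands open at (268,50). Next I close the clamps with shut fingertips, following the handle's arc.

```bash
cat >> h.py <<'E'
PC=np.array([.594,-.006])
def clamp(side,start=None):
    sg,xl=(1,-39.5) if side=='L' else (-1,40.)
    H=.0545; w=[(*wor(xl,sg*128),.16,PY,1),(1,3),(*wor(xl,sg*128),.1005,PY,1,2),(1,3)]
    for t in np.arange(1.15,-.01,-.115):
        w.append((*wor(xl,sg*(140+48*np.cos(t)-6*np.sin(t)-11)),H+.048*np.sin(t)+.006*np.cos(t)-.001,PY,1))
    plan(w,start=start)
E
python3 - <<'E'
from h import *
clamp('L')
E
```

```text
[[1,[-0.95,-3.21,1.22],[0,0,0]],[1,[-0.95,-3.21,1.22],[0,0.1,0]],[1,[-0.95,-3.21,1.22],[0,0,0]],[1,[-0.95,-3.22,1.23],[0.1,0.1,0]],[1,[0,0,0],[0,0,0]],[1,[0,0,0],[0,0,0]],[1,[0,0,0],[0,0,0]],[1,[0,0,1.98],[0,0,0]],[1,[0,0,1.98],[0,0,0]],[1,[-0.01,0,1.99],[0,0,0]]]
[[1,[0,0,0],[0,0,0]],[1,[0,0,0],[0,0,0]],[1,[0,0,0],[0,0,0]],[1,[0,-1.51,0.07],[0,0,0]],[1,[0.01,-0.52,0.2],[0,0,0]],[1,[0,-0.5,0.25],[0,0,0]],[1,[0,-0.46,0.31],[0,0,0]],[1,[0,-0.42,0.35],[0,0,0]],[1,[0,-0.39,0.41],[0,0,0]],[1,[0,-0.33,0.44],[0,0,0]]]
[[1,[0,-0.28,0.48],[0,0,0]],[1,[0,-0.22,0.51],[0,0,0]],[1,[0,-0.16,0.54],[0,0,0]],[1,[0,-0.1,0.54],[0,0,0]]]
```

carry_out(
  moves=[
    [1, [-0.95, -3.21, 1.22], [0, 0, 0]],
    [1, [-0.95, -3.21, 1.22], [0, 0, 0]],
    [1, [-0.95, -3.21, 1.22], [0, 0, 0]],
    [1, [-0.95, -3.22, 1.23], [0, 0, 0]],
    [1, [0, 0, 0], [0, 0, 0]],
    [1, [0, 0, 0], [0, 0, 0]],
    [1, [0, 0, 0], [0, 0, 0]],
    [1, [0, 0, 0], [0, 0, 0]],
    [1, [0, 0, 0], [0, 0, 0]],
  ],
)

```text
time: 41.03
position: [0.5493, 0.1184, 0.1619]
tcp_rot: [1.0, 0.029, 0.0, 0.001]
contact_force: [-0.1, -0.0, -0.3]
opening: -0.0003
```

Run:
```python
from h import *
s=snap('wrist','w19'); p=env.get_obs()['position']; print(p,loc(p),wor(-39.5,128))
h=cv2.cvtColor(s['pixels'],cv2.COLOR_RGB2HSV); m=cv2.inRange(h,(0,120,50),(8,255,255))|cv2.inRange(h,(172,120,50),(180,255,255)); n,l,st,ce=cv2.connectedComponentsWithStats(m)
for i in range(1,n):
    if st[i,4]>60: print(st[i],ce[i].round(1),[loc(at(s,ce[i],z)).round(1) for z in(.085,.095)])
```

```text
[0.54923964 0.11837092 0.16189897] [-37.52684446 126.74127603] [0.5471973  0.11951397]
[310 192  17  17 234] [318.1 199.8] [array([-38.3, 159.9]), array([-38.2, 162. ])]
```

carry_out(
  moves=[
    [1, [0, 0, 2.0], [0, 0, 0]],
    [1, [0, 0, 2.0], [0, 0, 0]],
    [1, [0, 0, 2.1], [0, 0, 0]],
    [1, [0, 0, 0], [0, 0, 0]],
    [1, [0, 0, 0], [0, 0, 0]],
    [1, [0, 0, 0], [0, 0, 0]],
    [1, [0, 0, 0], [0, 0, 0]],
  ],
)

```text
time: 41.67
position: [0.5497, 0.1191, 0.1019]
tcp_rot: [1.0, 0.029, 0.001, 0.001]
contact_force: [-0.1, -0.6, 0.2]
opening: 0.0
```

carry_out(
  moves=[
    [1, [0, -0.8, 0], [0, 0, 0]],
    [1, [0, -0.7, 0.07], [0, 0, 0]],
    [1, [0, -0.5, 0.2], [0, 0, 0]],
    [1, [0, -0.5, 0.25], [0, 0, 0]],
    [1, [0, -0.45, 0.3], [0, 0, 0]],
    [1, [0, 0, 0], [0, 0, 0]],
    [1, [0, 0, 0], [0, 0, 0]],
  ],
)

```text
time: 42.25
position: [0.5461, 0.1492, 0.0918]
tcp_rot: [1.0, 0.03, -0.001, 0.001]
contact_force: [0.1, 0.5, 0.4]
opening: 0.0004
```

carry_out(
  moves=[
    [1, [0, -0.42, 0.35], [0, 0, 0]],
    [1, [0, -0.4, 0.4], [0, 0, 0]],
    [1, [0, -0.33, 0.44], [0, 0, 0]],
    [1, [0, -0.28, 0.48], [0, 0, 0]],
    [1, [0, -0.22, 0.5], [0, 0, 0]],
    [1, [0, -0.16, 0.5], [0, 0, 0]],
    [1, [0, 0, 0], [0, 0, 0]],
    [1, [0, 0, 0], [0, 0, 0]],
  ],
)

```text
time: 42.92
position: [0.5453, 0.1668, 0.0649]
tcp_rot: [1.0, 0.029, -0.0, 0.001]
contact_force: [-0.1, 1.0, 0.3]
opening: -0.0002
```

carry_out(
  moves=[
    [1, [0, -0.05, 0.3], [0, 0, 0]],
    [1, [0, 0, 0.2], [0, 0, 0]],
    [1, [0, 0, 0], [0, 0, 0]],
    [1, [0, 0, 0], [0, 0, 0]],
  ],
)

```text
time: 43.25
position: [0.5457, 0.1675, 0.0609]
tcp_rot: [1.0, 0.029, 0.0, 0.001]
contact_force: [-1.5, 1.5, 3.8]
opening: -0.0001
```

carry_out(
  moves=[
    [1, [0, 0, 0.15], [0, 0, 0]],
    [1, [0, 0, 0], [0, 0, 0]],
    [1, [0, 0, 0], [0, 0, 0]],
  ],
)

```text
time: 43.5
position: [0.546, 0.1676, 0.0605]
tcp_rot: [1.0, 0.029, 0.001, 0.001]
contact_force: [-2.9, 0.9, 14.4]
opening: -0.0001
```

Run:
```python
from h import *
s=snap('wrist','w20'); o=env.get_obs();p=o['position']; print(p,loc(p),o['contact_force'])
h=cv2.cvtColor(s['pixels'],cv2.COLOR_RGB2HSV); m=cv2.inRange(h,(0,120,50),(8,255,255))|cv2.inRange(h,(172,120,50),(180,255,255)); n,l,st,ce=cv2.connectedComponentsWithStats(m)
for i in range(1,n):
    if st[i,4]>60: print(st[i],ce[i].round(1),[loc(at(s,ce[i],z)).round(1) for z in(.055,.06)], loc(at(s,(ce[i][0],st[i,1]),.055)))
```

```text
[0.54597321 0.16758671 0.06049218] [-37.95480636 176.06348555] [-3.26157147  0.39168667 14.14057032]
[308 249  23  36 753] [318.6 267.7] [array([-38.3, 191.9]), array([-38.3, 194. ])] [-38.31378538 201.09376862]
```

carry_out(
  moves=[
    [1, [0, 0, 0.08], [0, 0, 0]],
    [1, [0, 0, 0], [0, 0, 0]],
    [1, [0, 0, -1.5], [0, 0, 0]],
    [1, [0, 0, -3], [0, 0, 0]],
    [1, [0, 0, -3], [0, 0, 0]],
    [1, [0, 0, -3], [0, 0, 0]],
    [1, [0, 0, 0], [0, 0, 0]],
  ],
)

```text
time: 44.13
position: [0.5495, 0.168, 0.1689]
tcp_rot: [1.0, 0.029, 0.005, 0.0]
contact_force: [1.1, 0.1, 0.4]
opening: -0.0001
```

Run:
```python
from h import *
o=env.get_obs();p=o['position']; print(p)
plan([(*wor(41.5,-126.5),.162,PY,1)])
```

```text
[0.54950582 0.16799117 0.16891632]
[[1,[0.84,3.36,0.09],[0,-0.1,0]],[1,[0.84,3.37,0.09],[0,-0.1,0]],[1,[0.84,3.36,0.08],[0,-0.1,0]],[1,[0.84,3.37,0.08],[0,0,0]],[1,[0.84,3.36,0.08],[0,-0.1,0]],[1,[0.84,3.37,0.08],[0,0,0]],[1,[0.84,3.36,0.08],[0,-0.1,0]],[1,[0.84,3.37,0.08],[0,0,0]],[1,[0.84,3.36,0.09],[0,-0.1,0.1]]]
```

carry_out(
  moves=[
    [1, [0.86, 3.36, 0], [0, 0, 0]],
    [1, [0.86, 3.36, 0], [0, 0, 0]],
    [1, [0.86, 3.36, 0], [0, 0, 0]],
    [1, [0.86, 3.36, 0], [0, 0, 0]],
    [1, [0.86, 3.36, 0], [0, 0, 0]],
    [1, [0.86, 3.36, 0], [0, 0, 0]],
    [1, [0.86, 3.36, 0], [0, 0, 0]],
    [1, [0.86, 3.36, 0], [0, 0, 0]],
    [1, [0.86, 3.36, 0], [0, 0, 0]],
  ],
)

```text
time: 44.88
position: [0.6405, -0.1318, 0.163]
tcp_rot: [1.0, 0.029, -0.0, 0.001]
contact_force: [0.7, -0.0, -0.4]
opening: -0.0001
```

carry_out(
  moves=[
    [1, [0, 0, 0], [0, 0, 0]],
    [1, [0, 0, 0], [0, 0, 0]],
    [1, [0, 0, 0], [0, 0, 0]],
    [1, [0, 0, 0], [0, 0, 0]],
    [1, [0, 0, 0], [0, 0, 0]],
    [1, [0, 0, 0], [0, 0, 0]],
  ],
)

```text
time: 45.38
position: [0.6402, -0.1286, 0.1637]
tcp_rot: [1.0, 0.03, -0.0, 0.001]
contact_force: [-0.6, -0.5, -0.0]
opening: 0.0003
```

Run:
```python
from h import *
s=snap('wrist','w21'); p=env.get_obs()['position']; print(p,loc(p))
plan([(*wor(41,-126.7),.1015,PY,1,2)])
def red(s):
    h=cv2.cvtColor(s['pixels'],cv2.COLOR_RGB2HSV); m=cv2.inRange(h,(0,120,50),(8,255,255))|cv2.inRange(h,(172,120,50),(180,255,255)); n,l,st,ce=cv2.connectedComponentsWithStats(m)
    for i in range(1,n):
        if st[i,4]>15: print(st[i],ce[i].round(1),[loc(at(s,ce[i],z)).round(1) for z in(.06,.095)])
red(s); red(snap('scene','sc1')); red(snap('top','top5'))
```

```text
[ 0.64031624 -0.12881016  0.16384873] [  39.16998944 -125.27266973]
[[1,[0.05,0.03,1.56],[0,0,0]],[1,[0.04,0.03,1.56],[0,0,0]],[1,[0.05,0.04,1.56],[0,0,0.1]],[1,[0.04,0.03,1.56],[0.1,0,0]]]
[407 230  13   8  60] [413.4 233.4] [array([-36. , 177.8]), array([ -5.5, 144.9])]
[306 294   4   5  16] [307.6 295.6] [array([   3.7, -139.8]), array([  32.4, -158. ])]
[208 340  17  17 226] [216.2 347.5] [array([  26.7, -351.9]), array([  54.3, -360.2])]
[320  99   7   5  27] [323. 101.] [array([ 354.5, -113.3]), array([ 343.2, -112.1])]
[410 184   9  10  68] [414.1 188.5] [array([  69.8, -367.2]), array([  64., -361.])]
[226 236  12   3  36] [231.5 237. ] [array([-39.5, 185.6]), array([-43.2, 180.9])]
[ 571  284   69  113 5871] [609.3 336.9] [array([-407.5, -905.4]), array([-404. , -888.7])]
```

carry_out(
  moves=[
    [1, [0.05, 0.05, 2.0], [0, 0, 0]],
    [1, [0.05, 0.05, 2.0], [0, 0, 0]],
    [1, [0, 0, 2.1], [0, 0, 0]],
    [1, [0, 0, 0], [0, 0, 0]],
    [1, [0, 0, 0], [0, 0, 0]],
    [1, [0, 0, 0], [0, 0, 0]],
    [1, [0, 0, 0], [0, 0, 0]],
  ],
)

```text
time: 46.12
position: [0.6427, -0.1313, 0.1043]
tcp_rot: [1.0, 0.029, 0.001, 0.001]
contact_force: [1.2, -1.0, 0.1]
opening: -0.0004
```

carry_out(
  moves=[
    [1, [0, 0.8, 0], [0, 0, 0]],
    [1, [0, 0.7, 0.07], [0, 0, 0]],
    [1, [0, 0.5, 0.2], [0, 0, 0]],
    [1, [0, 0.5, 0.25], [0, 0, 0]],
    [1, [0, 0.45, 0.3], [0, 0, 0]],
    [1, [0, 0, 0], [0, 0, 0]],
    [1, [0, 0, 0], [0, 0, 0]],
  ],
)

```text
time: 46.7
position: [0.6428, -0.1609, 0.094]
tcp_rot: [1.0, 0.029, -0.001, 0.001]
contact_force: [0.7, -0.2, 0.1]
opening: -0.0004
```

carry_out(
  moves=[
    [1, [0, 0.42, 0.35], [0, 0, 0]],
    [1, [0, 0.4, 0.4], [0, 0, 0]],
    [1, [0, 0.33, 0.44], [0, 0, 0]],
    [1, [0, 0.28, 0.48], [0, 0, 0]],
    [1, [0, 0.22, 0.5], [0, 0, 0]],
    [1, [0, 0.16, 0.5], [0, 0, 0]],
    [1, [0, 0, 0], [0, 0, 0]],
    [1, [0, 0, 0], [0, 0, 0]],
  ],
)

```text
time: 47.37
position: [0.6439, -0.1783, 0.0671]
tcp_rot: [1.0, 0.029, -0.001, 0.0]
contact_force: [-0.2, 0.4, 0.5]
opening: -0.0003
```

carry_out(
  moves=[
    [1, [0, 0.05, 0.3], [0, 0, 0]],
    [1, [0, 0, 0.2], [0, 0, 0]],
    [1, [0, 0, 0], [0, 0, 0]],
    [1, [0, 0, 0], [0, 0, 0]],
  ],
)

```text
time: 47.7
position: [0.6443, -0.1788, 0.0627]
tcp_rot: [1.0, 0.029, -0.0, 0.001]
contact_force: [-0.2, 0.4, 0.2]
opening: -0.0003
```

carry_out(
  moves=[
    [1, [0, 0, 0.2], [0, 0, 0]],
    [1, [0, 0, 0.1], [0, 0, 0]],
    [1, [0, 0, 0], [0, 0, 0]],
    [1, [0, 0, 0], [0, 0, 0]],
  ],
)

```text
time: 48.03
position: [0.6445, -0.1791, 0.0608]
tcp_rot: [1.0, 0.029, 0.0, 0.001]
contact_force: [-1.4, -0.4, 6.7]
opening: 0.0001
```

carry_out(
  moves=[
    [1, [0, 0, 0.08], [0, 0, 0]],
    [1, [0, 0, 0], [0, 0, 0]],
    [1, [0, 0, 0], [0, 0, 0]],
  ],
)

```text
time: 48.28
position: [0.6446, -0.1791, 0.0606]
tcp_rot: [1.0, 0.029, 0.0, 0.001]
contact_force: [-2.6, 0.2, 10.9]
opening: -0.0003
```

carry_out(
  moves=[
    [1, [0, 0, 0.1], [0, 0, 0]],
    [1, [0, 0, 0], [0, 0, 0]],
    [1, [0, 0, -1.5], [0, 0, 0]],
    [1, [0, 0, -3], [0, 0, 0]],
    [1, [0, 0, -3], [0, 0, 0]],
    [1, [-1, -1, -3], [0, 0, 0]],
    [1, [-3, -2, 0], [0, 0, 0]],
    [1, [-3, -2, 0], [0, 0, 0]],
    [1, [-3, -2, 0], [0, 0, 0]],
    [1, [-3, -2, 0], [0, 0, 0]],
  ],
)

```text
time: 49.12
position: [0.5078, -0.0957, 0.163]
tcp_rot: [1.0, 0.029, 0.0, 0.001]
contact_force: [0.0, -0.2, 0.5]
opening: -0.0001
```

carry_out(
  moves=[
    [1, [-3, -2, 0], [0, 0, 0]],
    [1, [-3, -2, 0], [0, 0, 0]],
    [1, [-3, -2, 0], [0, 0, 0]],
    [1, [-2, -1, 0], [0, 0, 0]],
    [1, [0, 0, 0], [0, 0, 0]],
    [1, [0, 0, 0], [0, 0, 0]],
    [1, [0, 0, 0], [0, 0, 0]],
    [1, [0, 0, 0], [0, 0, 0]],
  ],
)

```text
time: 49.78
position: [0.3972, -0.0338, 0.1632]
tcp_rot: [1.0, 0.029, 0.001, 0.001]
contact_force: [-0.3, -0.4, -0.9]
opening: -0.0005
```

Run:
```python
from h import *
print(env.get_obs()['position'])
snap('top','top6'); snap('wrist','w22'); snap('scene','sc2')
a=cv2.imread('pics/top6.png')[160:285,205:375]; b=cv2.imread('pics/sc2.png')[185:340,240:460]
a=cv2.resize(a,(680,500)) if 0 else cv2.resize(a,None,fx=2.9,fy=2.9,interpolation=cv2.INTER_CUBIC); b=cv2.resize(b,None,fx=1.4,fy=1.4,interpolation=cv2.INTER_CUBIC)
o=np.zeros((600,800,3),np.uint8); o[:a.shape[0],:a.shape[1]]=a; o[600-b.shape[0]:,800-b.shape[1]:]=b; cv2.imwrite('pics/mix.png',o)
t=load('top0'); f=lambda u,v:((u+.5)/3.2-.5+125,(v+.5)/3.2-.5+170)
for uv in((462,337),(550,330),(638,325)): print('bar',at(t,f(*uv),.078))
s=load('w18')
for uv in((118,122),(135,215),(150,310)): print('bar w18',at(s,uv,.078))
```

```text
[ 0.3971675  -0.03379748  0.16321771]
bar [0.42956599 0.06453121 0.078     ]
bar [ 0.43525227 -0.01595889  0.078     ]
bar [ 0.4391134  -0.09650653  0.078     ]
bar w18 [0.43537295 0.06648623 0.078     ]
bar w18 [ 0.4405312 -0.0056162  0.078    ]
bar w18 [ 0.44466233 -0.09313398  0.078     ]
```

View pics/mix.png

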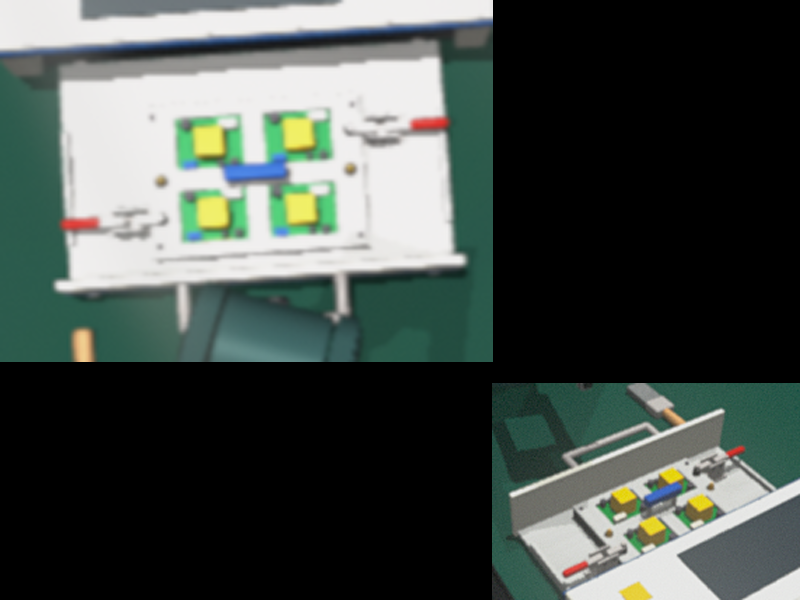

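Both clamps are level and closed, both pins show through the cover, and the drawer is still out. Now I push the bar.

carry_out(
  moves=[
    [1, [-0.3, -1.7, 1], [0, 0, 0]],
    [1, [0, 0, 3], [0, 0, 0]],
    [1, [0, 0, 3], [0, 0, 0]],
    [1, [0, 0, 2.5], [0, 0, 0]],
    [1, [0, 0, 0.6], [0, 0, 0]],
    [1, [0, 0, 0], [0, 0, 0]],
    [1, [0, 0, 0], [0, 0, 0]],
    [1, [0, 0, 0], [0, 0, 0]],
  ],
)

```text
time: 50.6
position: [0.3927, -0.0169, 0.0628]
tcp_rot: [1.0, 0.029, 0.001, 0.001]
contact_force: [-0.1, 0.2, 0.0]
opening: 0.0003
```

carry_out(
  moves=[
    [1, [0.5, 0, 0], [0, 0, 0]],
    [1, [0.5, 0, 0], [0, 0, 0]],
    [1, [0.5, 0, 0], [0, 0, 0]],
    [1, [0.5, 0, 0], [0, 0, 0]],
    [1, [0.5, 0, 0], [0, 0, 0]],
    [1, [0.5, 0, 0], [0, 0, 0]],
    [1, [0.5, 0, 0], [0, 0, 0]],
  ],
)

```text
time: 51.18
position: [0.4248, -0.0144, 0.0616]
tcp_rot: [1.0, 0.03, -0.002, 0.001]
contact_force: [-6.2, -1.1, 4.5]
opening: -0.0005
```

carry_out(
  moves=[
    [1, [1, 0, 0], [0, 0, 0]],
    [1, [1, 0, 0], [0, 0, 0]],
    [1, [1, 0, 0], [0, 0, 0]],
    [1, [1, 0, 0], [0, 0, 0]],
    [1, [1, 0, 0], [0, 0, 0]],
    [1, [1, 0, 0], [0, 0, 0]],
    [1, [1, 0, 0], [0, 0, 0]],
    [1, [1, 0, 0], [0, 0, 0]],
    [1, [1, 0, 0], [0, 0, 0]],
    [1, [1, 0, 0], [0, 0, 0]],
  ],
)

```text
time: 52.02
position: [0.5239, -0.0083, 0.0612]
tcp_rot: [1.0, 0.029, -0.003, 0.0]
contact_force: [-5.9, -0.2, 5.5]
opening: 0.0002
```

carry_out(
  moves=[
    [1, [1, 0, 0], [0, 0, 0]],
    [1, [1, 0, 0], [0, 0, 0]],
    [1, [1, 0, 0], [0, 0, 0]],
    [1, [1, 0, 0], [0, 0, 0]],
    [1, [1, 0, 0], [0, 0, 0]],
    [1, [1, 0, 0], [0, 0, 0]],
    [1, [1, 0, 0], [0, 0, 0]],
    [1, [1, 0, 0], [0, 0, 0]],
    [1, [1, 0, 0], [0, 0, 0]],
    [1, [1, 0, 0], [0, 0, 0]],
  ],
)

```text
time: 52.85
position: [0.624, -0.0025, 0.0612]
tcp_rot: [1.0, 0.029, -0.003, 0.001]
contact_force: [-6.0, 0.0, 4.4]
opening: 0.0001
```

carry_out(
  moves=[
    [1, [0.4, 0, 0], [0, 0, 0]],
    [1, [0.4, 0, 0], [0, 0, 0]],
    [1, [0.4, 0, 0], [0, 0, 0]],
    [1, [0.3, 0, 0], [0, 0, 0]],
    [1, [0.3, 0, 0], [0, 0, 0]],
    [1, [0, 0, 0], [0, 0, 0]],
    [1, [0, 0, 0], [0, 0, 0]],
  ],
)

```text
time: 53.43
position: [0.6436, -0.0016, 0.0615]
tcp_rot: [1.0, 0.029, -0.0, 0.001]
contact_force: [-2.2, -0.4, -0.6]
opening: 0.0002
```

Pushing the last part slowly until the stop.

carry_out(
  moves=[
    [1, [0.3, 0, 0], [0, 0, 0]],
    [1, [0.3, 0, 0], [0, 0, 0]],
    [1, [0.3, 0, 0], [0, 0, 0]],
    [1, [0.2, 0, 0], [0, 0, 0]],
    [1, [0.2, 0, 0], [0, 0, 0]],
    [1, [0, 0, 0], [0, 0, 0]],
    [1, [0, 0, 0], [0, 0, 0]],
  ],
)

```text
time: 54.02
position: [0.6493, -0.0013, 0.0613]
tcp_rot: [1.0, 0.03, -0.007, 0.001]
contact_force: [-20.4, -2.0, 15.2]
opening: -0.0004
```

carry_out(
  moves=[
    [1, [0.2, 0, 0], [0, 0, 0]],
    [1, [0.2, 0, 0], [0, 0, 0]],
    [1, [0, 0, 0], [0, 0, 0]],
    [1, [0, 0, 0], [0, 0, 0]],
  ],
)

```text
time: 54.35
position: [0.6494, -0.0012, 0.0613]
tcp_rot: [1.0, 0.03, -0.011, 0.001]
contact_force: [-29.5, -3.8, 24.0]
opening: -0.0003
```

carry_out(
  moves=[
    [1, [-1, 0, 0], [0, 0, 0]],
    [1, [-2, 0, 0], [0, 0, 0]],
    [1, [-2, 0, -2], [0, 0, 0]],
    [1, [-3, 0, -3], [0, 0, 0]],
    [1, [-3, 0, -3], [0, 0, 0]],
    [1, [-3, 0, -3], [0, 0, 0]],
    [1, [-3, 0, -3], [0, 0, 0]],
    [1, [-3, 0, -3], [0, 0, 0]],
    [1, [0, 0, 0], [0, 0, 0]],
    [1, [0, 0, 0], [0, 0, 0]],
  ],
)

```text
time: 55.18
position: [0.4652, -0.0124, 0.2314]
tcp_rot: [1.0, 0.029, 0.003, 0.001]
contact_force: [1.0, 0.1, 0.0]
opening: -0.0002
```

Run:
```python
from h import *
print(env.get_obs()['position'])
snap('top','top7'); snap('wrist','w23'); snap('scene','sc3')
a=cv2.imread('pics/top7.png')[150:230,185:390]; b=cv2.imread('pics/sc3.png')[150:400,220:560]
a=cv2.resize(a,None,fx=3.8,fy=3.8,interpolation=cv2.INTER_CUBIC); w=cv2.resize(cv2.imread('pics/w23.png'),(390,292)); b=cv2.resize(b,(390,287))
o=np.zeros((600,800,3),np.uint8); o[:a.shape[0],:a.shape[1]]=a; o[305:305+292,:390]=w; o[305:305+287,400:790]=b; cv2.imwrite('pics/mix2.png',o)
```

```text
[ 0.4651679  -0.0123772   0.23141206]
```

View pics/mix2.png

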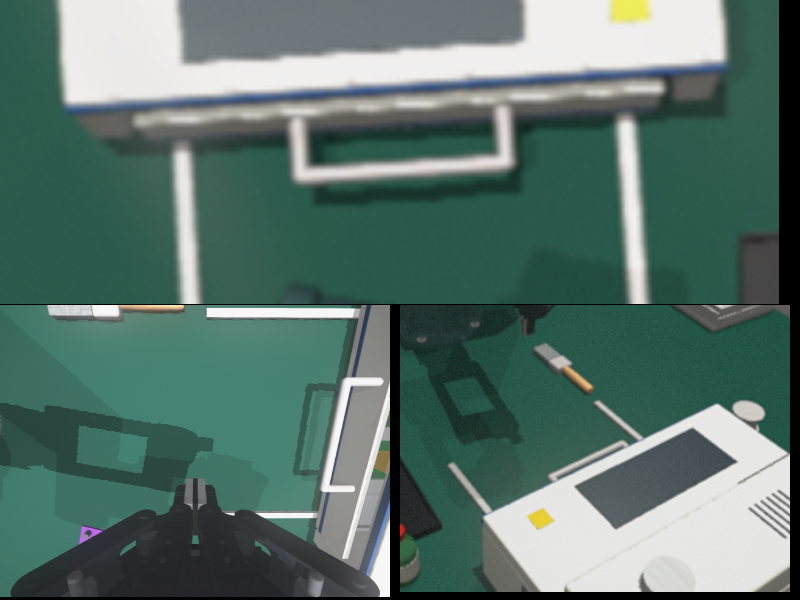

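The wrist view seems to show a small gap behind the drawer panel, around (375,460). I'll measure the travel from the bar.

Run:
```python
from h import *
t=load('top7'); f=lambda u,v:((u+.5)/3.8-.5+185,(v+.5)/3.8-.5+150)
for uv in((300,178),(405,171),(512,162)): print('bar',at(t,f(*uv),.078))
# bar center rows by brightness at both times, column profile
for n in('top0','top7'):
    im=cv2.cvtColor(load(n)['pixels'],cv2.COLOR_RGB2GRAY).astype(int)
    for u in(280,292,305):
        col=im[:,u]; r=range(255,285) if n=='top0' else range(176,205); 
        rows=[v for v in r if col[v]>140]; print(n,u,rows, at(load(n),(u,np.mean(rows)),.078)[:2] if rows else '')
    im=load(n)['pixels']
s=load('w23'); k=640/390
for uv in((345,380),(323,488),(388,405),(345,555)): print(at(s,(uv[0]*k,(uv[1]-305)*480/292),.078 if uv[0]<350 and uv[1]<500 else .095))
```

```text
bar [0.66158288 0.07997697 0.078     ]
bar [ 0.66640124 -0.0016918   0.078     ]
bar [ 0.67278323 -0.08500198  0.078     ]
top0 280 [255, 256, 257, 258, 272, 273, 274, 275] [0.45847654 0.03232288]
top0 292 [255, 256, 257, 271, 272, 273, 274] [ 0.45691    -0.00282103]
top0 305 [255, 256, 270, 271, 272, 273] [ 0.45440999 -0.04089003]
top7 280 [176, 177, 178, 179, 193, 194, 195, 196] [0.69247276 0.0313322 ]
top7 292 [176, 177, 178, 193, 194, 195] [ 0.69367584 -0.00418224]
top7 305 [176, 192, 193, 194] [ 0.68363623 -0.04258429]
[0.66224359 0.07983166 0.078     ]
[ 0.67200886 -0.08160186  0.078     ]
[0.71546445 0.05153308 0.095     ]
[ 0.72681004 -0.19446862  0.095     ]
```

Bar travel so far is about 232 mm, so the drawer is still roughly 13 mm out. The stop was probably the finger linkage (wide along tool x) touching the housing. I'll turn the gripper 90° so its narrow side leads, then push again.

Run:
```python
from h import *
o=env.get_obs(); print(o['position'],o['joints'].round(2))
R=Ro.from_quat(o['tcp_rot'])
import h
h.near=lambda R,y: down(y)
plan([(.60,-.005,.18,93.3,1)],ang=7.0)
```

```text
[ 0.4650259  -0.01213747  0.2284913 ] [-0.17  0.17  1.79 -0.    1.18 -0.23]
[[1,[1.04,0.01,0.37],[0,0,-6.9]],[1,[1.03,0.13,0.37],[0,0,-6.9]],[1,[1.01,0.25,0.37],[0,0,-6.9]],[1,[0.97,0.37,0.37],[0,0,-6.9]],[1,[0.92,0.49,0.38],[0,0,-6.9]],[1,[0.85,0.59,0.37],[0,0,-6.9]],[1,[0.78,0.69,0.38],[0,0,-6.9]],[1,[0.69,0.78,0.37],[0,0,-6.9]],[1,[0.59,0.86,0.38],[0,0,-7.0]],[1,[0.48,0.92,0.37],[0,0,-6.9]]]
[[1,[0.36,0.97,0.38],[0,0,-7.0]],[1,[0.25,1.01,0.37],[0,0,-6.9]],[1,[0.12,1.03,0.38],[0,0.1,-7.0]]]
```

carry_out(
  moves=[
    [1, [1.04, 0, 0.37], [0, 0, -6.9]],
    [1, [1.03, 0.13, 0.37], [0, 0, -6.9]],
    [1, [1.01, 0.25, 0.37], [0, 0, -6.9]],
    [1, [0.97, 0.37, 0.37], [0, 0, -6.9]],
    [1, [0.92, 0.49, 0.37], [0, 0, -6.9]],
    [1, [0.85, 0.59, 0.37], [0, 0, -6.9]],
    [1, [0.78, 0.69, 0.37], [0, 0, -6.9]],
    [1, [0.69, 0.78, 0.37], [0, 0, -6.9]],
    [1, [0.59, 0.86, 0.37], [0, 0, -7.0]],
    [1, [0.48, 0.92, 0.37], [0, 0, -6.9]],
  ],
)

```text
time: 56.17
position: [0.5688, -0.0062, 0.1896]
tcp_rot: [0.805, 0.593, -0.001, -0.0]
contact_force: [0.4, -0.2, -0.1]
opening: -0.0002
```

carry_out(
  moves=[
    [1, [0.36, 0.97, 0.37], [0, 0, -7.0]],
    [1, [0.25, 1.0, 0.37], [0, 0, -6.9]],
    [1, [0.12, 1.0, 0.37], [0, 0, -7.0]],
    [1, [0, 0, 0], [0, 0, 0]],
    [1, [0, 0, 0], [0, 0, 0]],
    [1, [0, 0, 0], [0, 0, 0]],
    [1, [0, 0, 0], [0, 0, 0]],
  ],
)

```text
time: 56.75
position: [0.5979, -0.0047, 0.1805]
tcp_rot: [0.687, 0.727, -0.001, 0.0]
contact_force: [-0.7, -0.2, -0.6]
opening: -0.0001
```

Run:
```python
from h import *
o=env.get_obs(); print(o['position'],o['joints'].round(2),Ro.from_quat(o['tcp_rot']).as_matrix().round(3).tolist())
s=snap('wrist','w24'); print((-s['R'].T@s['t']).round(3))
```

```text
[ 0.59791238 -0.00470491  0.18046812] [-0.12  0.41  1.57 -0.    1.16 -1.75] [[-0.056, 0.998, -0.001], [0.998, 0.056, -0.002], [-0.001, -0.001, -1.0]]
[ 0.521 -0.008  0.323]
```

carry_out(
  moves=[
    [1, [0, 1, 3], [0, 0, 0]],
    [1, [0, 1, 3], [0, 0, 0]],
    [1, [0, 0, 3], [0, 0, 0]],
    [1, [0, 0, 2], [0, 0, 0]],
    [1, [0, 0, 0.7], [0, 0, 0]],
    [1, [0, 0, 0], [0, 0, 0]],
    [1, [0, 0, 0], [0, 0, 0]],
    [1, [0, 0, 0], [0, 0, 0]],
    [1, [0, 0, 0], [0, 0, 0]],
  ],
)

```text
time: 57.55
position: [0.6198, -0.0039, 0.066]
tcp_rot: [0.686, 0.727, 0.0, 0.002]
contact_force: [-0.4, -0.2, -0.2]
opening: 0.0001
```

carry_out(
  moves=[
    [1, [0, 0.6, 0], [0, 0, 0]],
    [1, [0, 0.6, 0], [0, 0, 0]],
    [1, [0, 0.6, 0], [0, 0, 0]],
    [1, [0, 0.5, 0], [0, 0, 0]],
    [1, [0, 0.4, 0], [0, 0, 0]],
    [1, [0, 0.4, 0], [0, 0, 0]],
    [1, [0, 0.3, 0], [0, 0, 0]],
    [1, [0, 0, 0], [0, 0, 0]],
  ],
)

```text
time: 58.22
position: [0.6517, -0.0018, 0.0637]
tcp_rot: [0.686, 0.728, -0.001, -0.0]
contact_force: [-3.0, -0.5, 0.9]
opening: -0.0002
```

carry_out(
  moves=[
    [1, [0, 0.3, 0], [0, 0, 0]],
    [1, [0, 0.3, 0], [0, 0, 0]],
    [1, [0, 0.2, 0], [0, 0, 0]],
    [1, [0, 0.2, 0], [0, 0, 0]],
    [1, [0, 0, 0], [0, 0, 0]],
    [1, [0, 0, 0], [0, 0, 0]],
  ],
)

```text
time: 58.72
position: [0.6519, -0.0016, 0.0635]
tcp_rot: [0.686, 0.728, -0.008, -0.006]
contact_force: [-26.0, -3.5, 21.2]
opening: 0.0004
```

carry_out(
  moves=[
    [1, [0, 0.2, 0], [0, 0, 0]],
    [1, [0, 0.2, 0], [0, 0, 0]],
    [1, [0, 0, 0], [0, 0, 0]],
    [1, [0, 0, 0], [0, 0, 0]],
  ],
)

```text
time: 59.05
position: [0.6519, -0.0017, 0.0635]
tcp_rot: [0.686, 0.728, -0.01, -0.009]
contact_force: [-34.7, -5.8, 30.0]
opening: -0.0002
```

Same hard stop at the bar, now in a different gripper pose. So either the drawer started less than fully out or it is home. I'll measure the housing front against the panel.

carry_out(
  moves=[
    [1, [0, -1, 0], [0, 0, 0]],
    [1, [0, -2, 0], [0, 0, 0]],
    [1, [0, -3, -2], [0, 0, 0]],
    [1, [0, -3, -3], [0, 0, 0]],
    [1, [0, -3, -3], [0, 0, 0]],
    [1, [0, -3, -3], [0, 0, 0]],
    [1, [0, -3, -3], [0, 0, 0]],
    [1, [0, 0, 0], [0, 0, 0]],
    [1, [0, 0, 0], [0, 0, 0]],
  ],
)

```text
time: 59.8
position: [0.4893, -0.0113, 0.2039]
tcp_rot: [0.686, 0.727, 0.001, 0.003]
contact_force: [-0.0, 0.3, 0.3]
opening: -0.0003
```

Run:
```python
from h import *
s=snap('top','top8'); im=s['pixels'].astype(int)
for u in(240,265,283,310,330):
    print(u,' '.join(f'{v}:{im[v,u,0]},{im[v,u,1]},{im[v,u,2]}' for v in range(168,188)))
t=load('top0')
for u in(240,290,330):
    c=im[:,u]; b=[v for v in range(165,190) if c[v,2]-c[v,0]>40]; print(u,b,[at(s,(u,np.max(b)),z)[:2].round(4) for z in(.13,.14)] if b else '')
for n in('top7','top8'):
    g=cv2.cvtColor(load(n)['pixels'],cv2.COLOR_RGB2GRAY); print(n,[(u,[v for v in range(186,205) if g[v,u]>120]) for u in(275,283,292)])
```

```text
240 168:239,237,237 169:239,238,237 170:239,238,238 171:239,238,237 172:239,238,237 173:238,236,235 174:223,222,218 175:147,151,157 176:78,96,127 177:81,90,107 178:125,125,122 179:165,163,155 180:179,177,168 181:162,160,152 182:123,122,115 183:102,101,96 184:95,95,93 185:80,85,90 186:63,73,76 187:53,68,65
265 168:240,239,239 169:240,239,239 170:240,239,238 171:240,239,238 172:230,229,228 173:164,167,176 174:86,108,148 175:62,81,114 176:111,112,113 177:162,159,151 178:194,191,184 179:216,213,210 180:164,162,159 181:132,129,125 182:134,129,126 183:135,130,127 184:131,128,126 185:132,129,127 186:135,133,129 187:138,136,132
283 168:241,239,239 169:240,239,238 170:240,238,237 171:229,228,225 172:156,163,175 173:79,106,150 174:66,82,111 175:115,114,114 176:160,157,149 177:181,178,169 178:182,179,171 179:137,135,128 180:101,99,93 181:91,91,87 182:78,81,84 183:57,65,70 184:35,55,53 185:26,53,45 186:27,61,50 187:37,81,67
310 168:239,238,238 169:229,227,226 170:167,169,175 171:91,111,149 172:60,80,114 173:105,107,111 174:158,155,148 175:190,187,180 176:208,205,201 177:152,151,147 178:102,101,96 179:93,91,86 180:85,85,83 181:59,66,72 182:39,57,57 183:30,55,47 184:24,52,43 185:28,61,51 186:36,80,67 187:42,89,74
330 168:228,226,223 169:152,157,165 170:76,101,144 171:67,83,111 172:115,115,114 173:159,156,148 174:184,181,171 175:192,189,178 176:142,140,132 177:101,100,94 178:91,90,87 179:78,81,83 180:58,66,70 181:36,54,52 182:25,52,44 183:29,62,51 184:38,82,68 185:41,89,74 186:41,90,75 187:42,89,75
240 [176] [array([0.713 , 0.1432]), array([0.711, 0.142])]
290 [173] [array([ 7.206e-01, -6.000e-04]), array([ 0.7185, -0.001 ])]
330 [170, 171] [array([ 0.7255, -0.1158]), array([ 0.7234, -0.1155])]
top7 [(275, [193, 194, 195, 196, 197]), (283, [193, 194, 195, 196]), (292, [192, 193, 194, 195])]
top8 [(275, [193, 194, 195, 196, 197]), (283, [193, 194, 195, 196]), (292, [192, 193, 194, 195])]
```

Run:
```python
from h import *
s=load('w23'); im=s['pixels'].astype(int)
for y in(-.03,0,.03):
    fx=.7205-y*.0576
    print('y',y,'front top',pix(s,(fx,y,.14)).round(),'front at .095',pix(s,(fx,y,.095)).round(),'panel front top',pix(s,(fx-.012,y,.095)).round())
for v in(200,255,300): print(v,' '.join(f'{u}:{im[v,u].tolist()}' for u in range(560,640,5)))
s=snap('wrist','w25'); print('now cam',(-s['R'].T@s['t']).round(3))
for y in(-.03,0.03): print(pix(s,(.7205,y,.14)),pix(s,(.7085,y,.095)))
```

```text
y -0.03 front top [662. 282.] front at .095 [613. 260.] panel front top [599. 259.]
y 0 front top [675. 244.] front at .095 [622. 227.] panel front top [608. 226.]
y 0.03 front top [688. 203.] front at .095 [632. 191.] panel front top [617. 191.]
200 560:[232, 229, 231] 565:[112, 123, 141] 570:[147, 146, 143] 575:[147, 148, 144] 580:[146, 147, 143] 585:[146, 147, 142] 590:[146, 146, 143] 595:[146, 146, 142] 600:[146, 146, 142] 605:[147, 146, 142] 610:[144, 143, 139] 615:[146, 145, 140] 620:[235, 234, 231] 625:[227, 226, 223] 630:[224, 223, 220] 635:[105, 123, 112]
255 560:[147, 146, 144] 565:[147, 147, 144] 570:[148, 148, 144] 575:[148, 148, 144] 580:[146, 146, 142] 585:[147, 147, 142] 590:[146, 147, 142] 595:[148, 147, 143] 600:[146, 145, 141] 605:[228, 228, 224] 610:[227, 227, 222] 615:[219, 218, 213] 620:[137, 119, 74] 625:[135, 118, 72] 630:[136, 118, 71] 635:[135, 117, 69]
300 560:[243, 242, 243] 565:[243, 242, 243] 570:[243, 242, 243] 575:[243, 242, 243] 580:[243, 242, 242] 585:[142, 141, 138] 590:[149, 147, 143] 595:[247, 247, 247] 600:[226, 226, 222] 605:[159, 159, 160] 610:[158, 159, 161] 615:[160, 159, 161] 620:[158, 158, 159] 625:[155, 156, 157] 630:[116, 117, 119] 635:[60, 70, 88]
now cam [ 0.413 -0.015  0.345]
[281.93534042 509.80287791] [287.32196318 450.75456131]
[353.16952469 512.83165304] [350.04149019 453.58518622]
```

Run:
```python
from h import *
s=load('top8')
for u,r in((283,(175.3,178.8)),(310,(173.4,177.0)),(330,(172.4,176.0))): print(u,[at(s,(u,v),.095)[:2].round(4) for v in r],'housing front top',at(s,(u,r[0]-1.2),.14)[:2].round(4),'front where strip starts', )
# same panel in top0
t=load('top0'); g=cv2.cvtColor(t['pixels'],cv2.COLOR_RGB2GRAY)
for u in(283,310,330): print(u,[int(g[v,u]) for v in range(246,264)])
yel('top8')
o=env.get_obs(); print(o['time'],o['contact_force'])
```

```text
283 [array([0.7211, 0.0214]), array([0.7107, 0.0215])] housing front top [0.7155 0.019 ] front where strip starts
310 [array([ 0.7261, -0.0579]), array([ 0.7154, -0.0578])] housing front top [ 0.7204 -0.0582] front where strip starts
330 [array([ 0.7285, -0.1166]), array([ 0.7178, -0.1165])] housing front top [ 0.7228 -0.1155] front where strip starts
283 [118, 120, 119, 147, 222, 237, 238, 234, 228, 234, 235, 216, 146, 81, 56, 58, 72, 78]
310 [114, 145, 222, 238, 238, 232, 219, 231, 238, 228, 159, 84, 52, 46, 53, 68, 73, 75]
330 [145, 222, 238, 238, 233, 231, 236, 233, 195, 127, 69, 43, 44, 57, 67, 69, 69, 66]
[471. 106.] 182 [ 0.9424 -0.5519]
[487.1 106. ] 181 [ 0.9422 -0.6012]
[503.1 105.9] 181 [ 0.9421 -0.6503]
[350. 150.] 80 [ 0.8085 -0.1798]
[603.5 202.6] 1245 [ 0.6408 -0.9449]
59.9 [ 1.34205745 -1.37271237  0.46359893]
```

Panel and housing front coincide within measuring error, and the stop is hard. The gripper is clear of everything, so I'm handing in.

```bash
python3 -c "
from h import *
print(ticket.close_job())"
```

```text
the job is handed in; nothing more can be done
None
```

The job is done and handed in at about 60 s on the robot clock. All four boards are in the nests, the cover is on its pins, and both clamps were closed before the drawer was pushed home. No verdict was given.

What the last checks showed:
- **Boards:** all four lay flat in their nests, within about 2.5 mm of the nest centres.
- **Cover:** it went down over the pins with no contact until the ribs. Afterwards both pins showed through its holes.
- **Clamps:** each handle came to a hard stop level, at the same height, and the picture showed both handles level.
- **Drawer:** it stopped hard, with no further movement at about 35 N in two different gripper poses.
- **Bystanders:** I never touched the reel, bottle, brush or look-alikes, but I did not measure them again at the end.

Two checks were less clear:
- **Drawer travel:** the bar moved about 232 mm, not the 245 mm of a fully open drawer. A wrist picture also seemed to show a gap behind the panel. By measurement the panel's back edge matches the housing front to within about 5 mm, so I take it the drawer started less than fully out and is now shut. A gap of a few millimetres would not have shown.
- **Impact force:** setting down the second board gave a brief 70 N force at the wrist, below the 120 N limit. I lowered the later parts more slowly.

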